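# Clamp a spoon blank in the trigger vice

### The arm

A 6-joint arm with a two-finger parallel gripper is mounted at the origin on the work surface. World frame = base frame: x ahead of the robot, y to its left, z up, the work surface at z = 0. Lengths are in m, angles in degrees, forces in N, time in s.
With the tool pointing down it reaches from about 0.325 to 0.775 m from the base axis. Payload 5.5 kg.
Tool frame: the origin (TCP) lies at the very end of the fingers, on their centre line; the grasp point (between the pads) lies grip_point_offset behind it (grip_point_offset is the distance from the TCP to the grasp point, in m); z points along the fingers, y is the direction in which the jaws open and shut (so a half turn about z gives the same grasp; the last joint's range is limited). The gripper opens to 88 mm and grips with 3 to 60 N. Pads are 20 mm wide; open, the fingers measure 115 mm over their backs; the gripper's body (75 mm by 178 mm) begins 61 mm behind the grasp point.
Start: joints at [65.392, 5.22, 70.514, -0, 104.267, -3.249], TCP at [0.219, 0.559, 0.223] pointing down, gripper open.
Joint ranges: [-164.24, 164.24], [-49.07, 125.15], [9.68, 141.18], [-86.29, 266.29], [3.28, 154.24], [-151.56, 151.56]. Speed limits (degrees/s): [147.25, 147.25, 172.46, 180, 180, 180].

### API

Orientations are given as a 3x3 rotation matrix whose columns are the frame's x, y, z axes.
In Python, from plant import * gives the robot as it stands.
- The arm moves only by the tool play_rows, never from a script. Its argument "plan" is one flat list of numbers, 5 for each row, row after row: the shift along the tool's x, y, z in mm, then the turn about the tool's z in degrees, then the opening in per cent of the stroke, from 0 (shut) to 100 (fully open). In form: [x, y, z, spin, claw, x, y, z, spin, claw, ...]. A call has 1 to 20 rows; each row shifts and turns the commanded pose from where the row before left it, along the tool's axes as they then stand; what a row does not reach is not made up. A row lasts 1/12 s, in which the tool goes at most 41.7 mm and 7.16 degrees, less where a joint would pass 70% of its speed; a pose out of reach is approached as far as the arm can. A call is refused whole if a number of a shift passes 41.7 or a number of a turn 7.16, either way. A call with a gripper value outside its range is refused whole. The fingers move at their own pace and stop on an object; the grip force is fixed at half the most. Time passes only in rows, so rows that do not move let the fingers close. It gives the time, the measured TCP pose, the force and the opening at its end, in the units of the state.
- observe(): the state, without advancing time (a new reading comes with each control period).
- read_camera(name): name is "side" or "top" or "wrist"; returns the picture (384x512x3 uint8, red, green, blue); there is no depth.
- get_calibration(name): a dict with "fx", "fy", "cx", "cy" (pixels), "view" (4x4, takes a point from world to camera coordinates). Camera axes: x right, y down, z forward; pixel columns grow to the right and rows downward; lengths in m; the calibration is good to about 2 mm. The wrist camera is an equidistant fisheye: a pixel r from the principal point sees the ray r / f radians off the axis. A picture is of the moment at which its call begins: read the wrist's pose just before it. get_calibration takes no time and is no camera call; for the wrist camera it gives the pose at the moment of the call.
- close_job(): hands the job in, once; it reports no verdict.
Trained networks look in the newest picture that a camera, given by its name, has taken for a name from the list of things; names that differ only in an ending like _2 or _b are one class to them, and where a whole thing is asked for, a point or a joint stands for the part that bears it (a point fixed in the world has none). Each returns a list of dicts, best first, with "conf" (0 to 1); they miss things now and then, are a little off and sometimes report something else, mostly with a low value. They report only what shows in the picture. A call takes as long as a camera call. They do not tell look-alikes from the thing itself.
- regions_of(thing, camera): "pixels" (384x512 bool, what is visible of it) and "extent" ([centre column, centre row, width, height] in pixels, round what is visible of it).
The state is a dict: "time_s": time; "q": joint angles; "joint_velocities": joint speeds; "tau": joint torques, N m; "tcp_pos": TCP position; "eef_rot": TCP orientation; "wrist_force": force on the tool from outside, world axes, zero at the start; "moment": the same for the moment, N m; "gripper_width": opening from 0.0 (shut) to 1.0 (fully open).
Only numpy, scipy, OpenCV 4.12 (cv2) and the standard library are available. Lean on these libraries where they do the work, as an engineer would, in place of code of your own. Each camera call takes 0.05 s, during which the arm holds its last target.

### The job

Lay the roughed-out wooden spoon blank flat on the bed of the bench vice, its thick block between the two jaws and its handle sticking out sideways, and let go of it. Then squeeze the orange trigger towards the fixed grip and release it, as often as it takes, until the jaw holds the block firmly against the fixed jaw; stop once the trigger goes hard before its full stroke, so that the soft wood is not crushed, and leave the trigger free. Move the jaw with the trigger only, and leave the jar, the bangle and the brush where they are.

Things in the scene. Friction and masses are not known exactly. Their poses are not given: they have to be found in the camera images.
- vise: grey bench vice with a squeeze trigger, screwed to the bench: base plate 240 x 80 x 12 mm, origin at the centre of its underside. Its x axis runs along the vice, from the grip (at x = -75 mm) to the fixed jaw (at the +x end); z up. The drive housing (x -81 to -15 mm, 38 mm wide) is 116 mm tall. Immovable.
- bed (a point): point on the top of the vice's pale wooden bed, 30 mm above the bench, with the vice's axes: the middle of the block lies straight above it when the blank is clamped. The bed is 72 mm wide (y, this point midway), the base 80 mm. The face of the fixed jaw (dark steel, 48 mm wide, 44 mm tall above the bed) lies 22 mm to +x of this point.
- grip (a point): centre of the fixed brown wooden grip at the height to squeeze, 156 mm above the bench, with the vice's axes. The grip is a bar 20 mm thick (vice x), 28 mm wide (vice y), that leans 0.17 rad to -x as it rises; its top is 190 mm above the bench.
- trigger_pad (a point): place to press: front (+x) of the raised roll across the orange trigger, about 155 mm above the bench, 64 mm above its hinge. The trigger is a bar in front (+x) of the grip, 10 mm thick (15 at the roll), 22 mm wide, top 178 mm above the bench. Over roll and grip it measures 61 mm along vice x at rest, 39 mm fully squeezed (43 between upright fingers: the grip leans).
- trigger (a joint): sprung trigger: 0 at rest, 0.34 rad at the hard stop of its full stroke (22 mm at the roll, to vice -x); springs back when let go. After some slack 6 to 11 N on the roll drives the jaw. Once the block is held, the push climbs steeply before the full stroke: 14 N is just firm, 15 to 20 N good, over 25 N may crush the wood. Reaching the hard stop is no sign of a held block: squeeze again.
- jaw: moving jaw, dark steel with a black sprung rubber pad on its face, 44 mm wide, slides along the vice's +x on a steel bar. Origin 6 mm behind the face of its pad (vice x), at bench height. One full squeeze drives it 8 mm forward (ratchet); it stays there when the trigger is released. The pad gives way by 1 mm per 8 N.
- jaw_face (a point): centre of the face of the moving jaw's rubber pad, 51 mm above the bench, 38 to 52 mm to -x of the bed point at the start; it has to come within 44 mm of the fixed jaw's face. 2 to 4 full squeezes are needed.
- blank_block (a point): centre of the thick block of the blank (pale wood, 44 mm in its x, 60 mm in its y, 28 mm tall, this point 14 mm above its underside, z up). The blank's handle runs from the block along its +y. The 44 mm go between the jaws; the handle may point to either side of the vice.
- blank_handle (a point): place to hold the blank: on its handle, 70 mm along blank +y from the block's centre. The handle is 20 mm wide (blank x), 20 mm tall, flush with the underside (this point 10 mm above it), and ends 117 mm from the block's centre. Blank about 70 g, centre of mass 20 mm from the block's centre towards the handle.
- oil_jar: amber jar with a black cap, 56 mm across, 75 mm tall; bystander; origin at its underside
- bangle: dark wooden bangle lying flat, 72 mm across, 14 mm tall; bystander; origin at its underside
- brush: flat brush with a wooden handle, 170 mm long, lying; bystander; origin at the middle of its underside
Mind the look-alikes: they are no part of the job. Leave any pink or purple look-alike of the part that bears blank_block alone.

How it is judged:
By the outcome, as a careful person would: the job done as asked, in the order asked, and still so for the second after the job is handed in, with the robot touching nothing.
It also fails if it takes over 64 s, if anything falls off the work surface, if the arm or the gripper's body presses on something with over 40 N, if the wrist force passes 120 N, or if a joint passes its speed limit or range.

## Working session

There is one attempt and no reset: what is moved stays moved. The work goes in short steps, Python scripts to look and compute and a tool call to move; the robot and the scene stay as the last step left them, time stands still between calls to the robot, and variables do not carry over. Pictures are saved under pics/ and viewed, and the job is handed in when it is done.

Besides the shell and the picture viewer there is one more tool, called after ">>>" as a command line: name --argument value ..., lists and objects as JSON in quotes. play_rows: Moves the arm, as the interface text tells. Its arguments: {"type":"object","properties":{"plan":{"type":"array"}},"required":["plan"]}

```bash
ls; mkdir -p pics; python3 - <<'E'
from plant import *
import cv2,numpy as np
s=observe();print(s)
for n in ["side","top","wrist"]:
    im=read_camera(n);cv2.imwrite(f"pics/{n}0.png",im[:,:,::-1]);c=get_calibration(n);print(n,c)
    for t in ["vise","trigger","jaw","blank_block","oil_jar","bangle","brush"]:
        for r in regions_of(t,n)[:3]:print(t,round(r["conf"],2),np.round(r["extent"]))
print(observe()["time_s"])
E
```

```text
pics
{'time_s': 0.0, 'q': array([ 6.53925628e+01,  5.26225673e+00,  7.05809669e+01, -1.20821127e-03,
        1.04267996e+02, -3.24723111e+00]), 'joint_velocities': array([-0.02066704, -0.08629393,  0.01596702, -0.05931596,  0.02851669,
        0.04103386]), 'tau': array([ 4.04199627e-04, -4.46461773e+01, -4.06438100e+01,  6.98575471e-02,
        2.96325597e-02, -1.21772218e-04]), 'tcp_pos': array([0.21840584, 0.55851152, 0.22152479]), 'eef_rot': array([[-9.31307090e-01,  3.64234102e-01, -7.89710771e-04],
       [ 3.64234947e-01,  9.31305406e-01, -1.77336642e-03],
       [ 8.95413854e-05, -1.93918898e-03, -9.99998116e-01]]), 'wrist_force': array([ 0.65252055,  0.24233452, -0.2030777 ]), 'moment': array([-0.02001585, -0.01569279, -0.02270306]), 'gripper_width': 0.9967177616751959}
side {'fx': 401.1888528410847, 'fy': 401.1888528410847, 'cx': 258.7731665389951, 'cy': 186.13303501928448, 'view': array([[-0.99985975, -0.01326732, -0.0102203 ,  0.55125929],
       [-0.0011917 ,  0.66507687, -0.74677395,  0.22950436],
       [ 0.01670497, -0.74665704, -0.66499941,  1.07425069],
       [ 0. 
[... 840 characters left out ...]
0.85 [369. 257.  22.  48.]
blank_block 0.67 [233. 195.  21.  49.]
blank_block 0.65 [285. 200.  35.  41.]
oil_jar 0.77 [181. 127.  19.  23.]
bangle 0.5 [209. 248.  22.  18.]
brush 0.86 [247. 140.  18.  49.]
brush 0.67 [157. 171.  18.  47.]
wrist {'fx': 297.3186396354542, 'fy': 297.3186396354542, 'cx': 254.7255302403556, 'cy': 190.00447585872692, 'view': array([[ 3.63810829e-01,  9.31472854e-01, -5.64504172e-05,
        -5.99333800e-01],
       [ 8.88727207e-01, -3.47097261e-01,  2.99478620e-01,
        -3.60886142e-02],
       [ 2.78936611e-01, -1.09003734e-01, -9.54103010e-01,
         3.91791039e-01],
       [ 0.00000000e+00,  0.00000000e+00,  0.00000000e+00,
         1.00000000e+00]])}
1.2
```

View pics.

```bash
python3 - <<'E'
import cv2,numpy as np
a=cv2.imread("pics/top0.png")[100:300,120:420];b=cv2.imread("pics/side0.png")[110:340,130:400]
cv2.imwrite("pics/topc.png",cv2.resize(a,None,fx=2.6,fy=2.6,interpolation=2))
cv2.imwrite("pics/sidec.png",cv2.resize(b,None,fx=2.6,fy=2.6,interpolation=2))
E
```

```text
(no output)
```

View pics/topc.png

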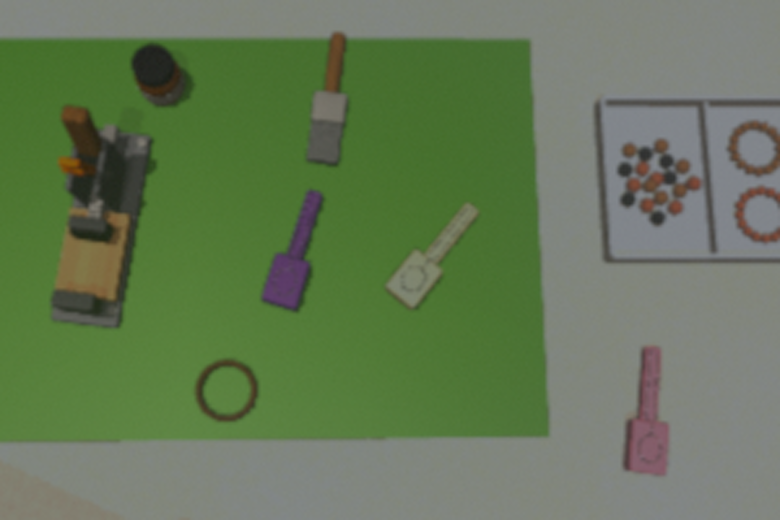

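View pics/sidec.png

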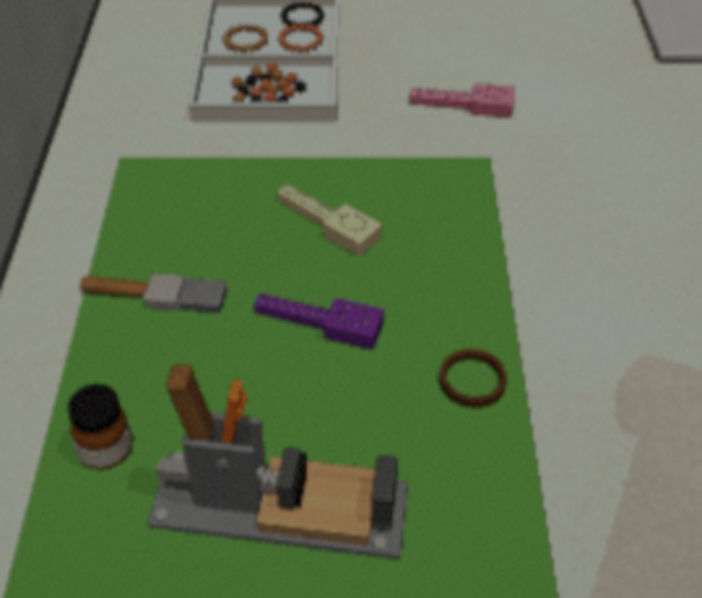

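View pics/wrist0.png

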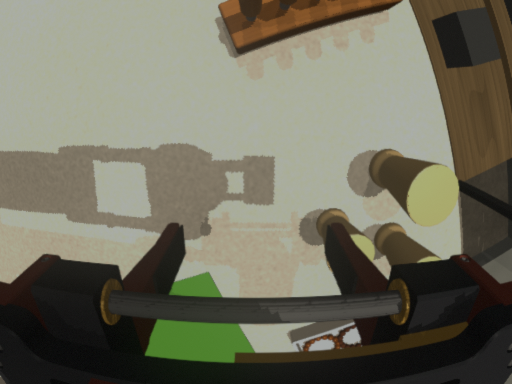

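```bash
cat > h.py <<'E'
import numpy as np,cv2
from plant import *
C={n:get_calibration(n) for n in ["side","top"]}
def ray(c,u,v,fish=False):
    V=c["view"];R=V[:3,:3];o=-R.T@V[:3,3]
    x=(u-c["cx"])/c["fx"];y=(v-c["cy"])/c["fy"]
    if fish:
        r=np.hypot(x,y);d=np.array([x/r*np.sin(r),y/r*np.sin(r),np.cos(r)]) if r>1e-9 else np.array([0,0,1.])
    else: d=np.array([x,y,1.]);d/=np.linalg.norm(d)
    return o,R.T@d
def onz(c,u,v,z,fish=False):
    o,d=ray(c,u,v,fish);return o+d*(z-o[2])/d[2]
def tri(rs):
    A=np.zeros((3,3));b=np.zeros(3)
    for o,d in rs:
        P=np.eye(3)-np.outer(d,d);A+=P;b+=P@o
    x=np.linalg.solve(A,b);return x,[np.linalg.norm((np.eye(3)-np.outer(d,d))@(x-o)) for o,d in rs]
def proj(c,p,fish=False):
    q=c["view"][:3,:3]@np.asarray(p)+c["view"][:3,3]
    if fish:
        r=np.hypot(q[0],q[1]);t=np.arctan2(r,q[2]);s=t/r
        return c["cx"]+c["fx"]*q[0]*s,c["cy"]+c["fy"]*q[1]*s
    return c["cx"]+c["fx"]*q[0]/q[2],c["cy"]+c["fy"]*q[1]/q[2]
E
python3 - <<'E'
from h import *
w=get_calibration("wrist");V=w["view"];o=-V[:3,:3].T@V[:3,3]
s=observe();R=s["eef_rot"];print("cam in tool",R.T@(o-s["tcp_pos"]),"axes",(R.T@V[:3,:3].T).round(3))
T=lambda u,v:(120+u/2.6,100+v/2.6)
S=lambda u,v:(130+u/2.6,110+v/2.6)
for n,a,b in [("blank top corner near handle R",T(442,268),S(330,205)),("blank tip",T(472,207),S(285,190)),("blank lower corner",T(414,306),S(362,250)),
 ("grip top",T(74,110),S(180,372)),("trig",T(72,165),S(238,387)),]:
    x,e=tri([ray(C["top"],*a),ray(C["side"],*b)]);print(n,x.round(4),np.round(e,4))
for p in [(150,135),(95,127),(118,325),(53,317)]:print("base corner",onz(C["top"],*T(*p),.012).round(4))
for p in [(150,525),(402,553),(406,485)]:print("side base",onz(C["side"],*S(*p),.012).round(4))
for p in [(227,390),(157,75),(327,130)]:print("bystanders",onz(C["top"],*T(*p),.01).round(3))
for p in [(472,207),(442,268),(414,306),(387,287),(414,252)]:print("blank",onz(C["top"],*T(*p),.024).round(4))
for p in [(285,190),(380,230),(362,252),(325,222),(340,200)]:print("blank s",onz(C["side"],*S(*p),.024).round(4))
E
```

```text
cam in tool [ 0.08316528 -0.0006916  -0.16190602] axes [[ 0.    -0.954 -0.299]
 [ 1.     0.     0.   ]
 [ 0.    -0.299  0.954]]
blank top corner near handle R [ 0.5537 -0.309   0.017 ] [0.0078 0.0078]
blank tip [ 0.6209 -0.3471  0.0114] [0.0013 0.0013]
blank lower corner [ 0.5139 -0.2788 -0.0316] [0.0074 0.0074]
grip top [0.6822 0.0913 0.1889] [0.0017 0.0017]
trig [0.6308 0.095  0.1723] [0.001 0.001]
base corner [0.7145 0.0473 0.012 ]
base corner [0.7249 0.1151 0.012 ]
base corner [0.4803 0.077  0.012 ]
base corner [0.4902 0.1537 0.012 ]
side base [0.7231 0.1317 0.012 ]
side base [0.4875 0.1586 0.012 ]
side base [0.4812 0.0869 0.012 ]
bystanders [ 0.404 -0.052  0.01 ]
bystanders [0.793 0.042 0.01 ]
bystanders [ 0.721 -0.171  0.01 ]
blank [ 0.6192 -0.3453  0.024 ]
blank [ 0.5447 -0.3069  0.024 ]
blank [ 0.4993 -0.2724  0.024 ]
blank [ 0.5221 -0.2409  0.024 ]
blank [ 0.5642 -0.2739  0.024 ]
blank s [ 0.6184 -0.3321  0.024 ]
blank s [ 0.4999 -0.259   0.024 ]
blank s [ 0.5219 -0.2212  0.024 ]
blank s [ 0.5667 -0.273   0.024 ]
blank s [ 0.5488 -0.3133  0.024 ]
```

```bash
cat >> h.py <<'E'
def plan(tgt,xang,n,start=None,R=None):
    """suggest n rows: even world shift, even spin"""
    s=observe();p=s["tcp_pos"] if start is None else np.array(start);R=s["eef_rot"] if R is None else R
    a0=np.degrees(np.arctan2(R[1,0],R[0,0]));da=(a0-xang+180)%360-180  # +spin = cw
    d=(np.array(tgt)-p)/n*1000
    print("a0",round(a0,2),"spin/row",round(da/n,2),"d/row",d.round(1))
    for i in range(n):
        a=np.radians(a0-da/n*i)
        x=np.array([np.cos(a),np.sin(a),0]);y=np.array([np.sin(a),-np.cos(a),0])
        print([round(float(d@x),1),round(float(d@y),1),round(float(-d[2]),1),round(da/n,2)])
def wcam():
    c=get_calibration("wrist");return c
E
python3 - <<'E'
from h import *
plan([.56,.135,.30],140.4,15)
E
```

```text
a0 158.64 spin/row 1.22 d/row [ 22.8 -28.3   5.2]
[-31.5, -18.0, -5.2, np.float64(1.22)]
[-31.9, -17.3, -5.2, np.float64(1.22)]
[-32.2, -16.7, -5.2, np.float64(1.22)]
[-32.6, -16.0, -5.2, np.float64(1.22)]
[-32.9, -15.3, -5.2, np.float64(1.22)]
[-33.2, -14.6, -5.2, np.float64(1.22)]
[-33.5, -13.9, -5.2, np.float64(1.22)]
[-33.8, -13.2, -5.2, np.float64(1.22)]
[-34.1, -12.4, -5.2, np.float64(1.22)]
[-34.3, -11.7, -5.2, np.float64(1.22)]
[-34.6, -11.0, -5.2, np.float64(1.22)]
[-34.8, -10.2, -5.2, np.float64(1.22)]
[-35.0, -9.5, -5.2, np.float64(1.22)]
[-35.2, -8.8, -5.2, np.float64(1.22)]
[-35.4, -8.0, -5.2, np.float64(1.22)]
```

>>> play_rows --plan '[-31.5,-18,-5.2,1.2,100,-32,-17.3,-5.2,1.2,100,-32.2,-16.7,-5.2,1.2,100,-32.6,-16,-5.2,1.2,100,-33,-15.3,-5.2,1.2,100,-33.2,-14.6,-5.2,1.2,100,-33.5,-14,-5.2,1.2,100,-33.8,-13.2,-5.2,1.2,100,-34,-12.4,-5.2,1.2,100,-34.3,-11.7,-5.2,1.2,100,-34.6,-11,-5.2,1.2,100,-34.8,-10.2,-5.2,1.2,100,-35,-9.5,-5.2,1.2,100,-35.2,-8.8,-5.2,1.2,100,-35.4,-8,-5.2,1.2,100,0,0,0,0,100,0,0,0,0,100]'

```text
time_s: 2.62
tcp_pos: [0.5616, 0.1341, 0.3002]
eef_rot: [[-0.771, 0.637, -0.001], [0.637, 0.771, -0.0], [0.001, -0.001, -1.0]]
wrist_force: [0.3, -0.7, -0.5]
gripper_width: 1.001
```

```bash
python3 - <<'E'
from h import *
c=get_calibration("wrist");np.save("w1.npy",c,allow_pickle=True)
im=read_camera("wrist");cv2.imwrite("pics/w1.png",cv2.resize(im[:,:,::-1],(800,600),interpolation=2));cv2.imwrite("pics/w1raw.png",im[:,:,::-1])
s=observe();print(s["tcp_pos"],s["q"],s["joint_velocities"].round(2))
plan([.535,-.24,.20],140.4,11)
E
```

```text
[0.56091095 0.13535213 0.30038251] [ 1.01713132e+01  3.43728508e+00  6.44362258e+01  3.05648119e-02
  1.12160669e+02 -4.04000201e+01] [ 2.   -1.12  0.84  0.19  0.09  0.01]
a0 140.58 spin/row 0.02 d/row [ -2.4 -34.1  -9.1]
[-19.8, -27.9, 9.1, np.float64(0.02)]
[-19.9, -27.9, 9.1, np.float64(0.02)]
[-19.9, -27.8, 9.1, np.float64(0.02)]
[-19.9, -27.8, 9.1, np.float64(0.02)]
[-19.9, -27.8, 9.1, np.float64(0.02)]
[-19.9, -27.8, 9.1, np.float64(0.02)]
[-19.9, -27.8, 9.1, np.float64(0.02)]
[-19.9, -27.8, 9.1, np.float64(0.02)]
[-19.9, -27.8, 9.1, np.float64(0.02)]
[-19.9, -27.8, 9.1, np.float64(0.02)]
[-19.9, -27.8, 9.1, np.float64(0.02)]
```

View pics/w1.png

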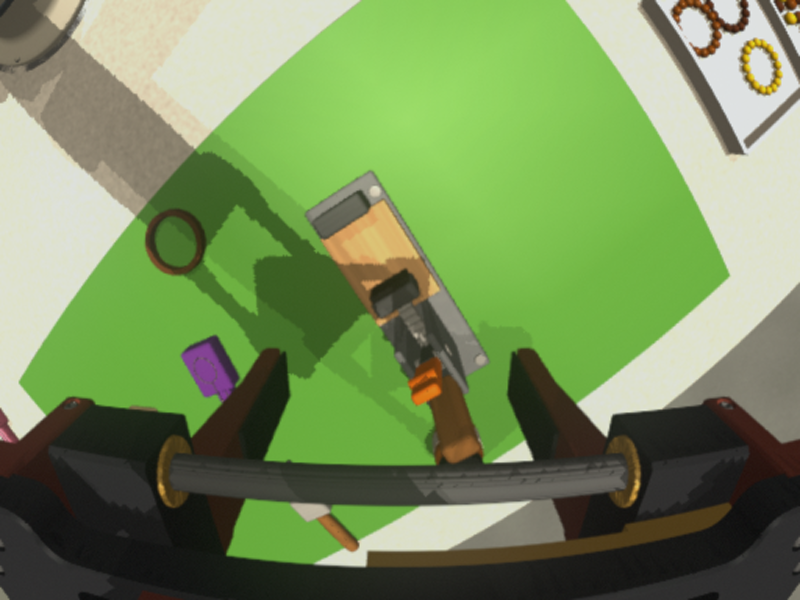

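```bash
python3 - <<'E'
import cv2
b=cv2.imread("pics/w1raw.png")[100:300,185:325]
cv2.imwrite("pics/w1c.png",cv2.resize(b,None,fx=4.2,fy=4.2*.7,interpolation=2) if 0 else cv2.resize(b[:140],None,fx=4.2,fy=4.2,interpolation=2))
E
```

```text
(no output)
```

View pics/w1c.png

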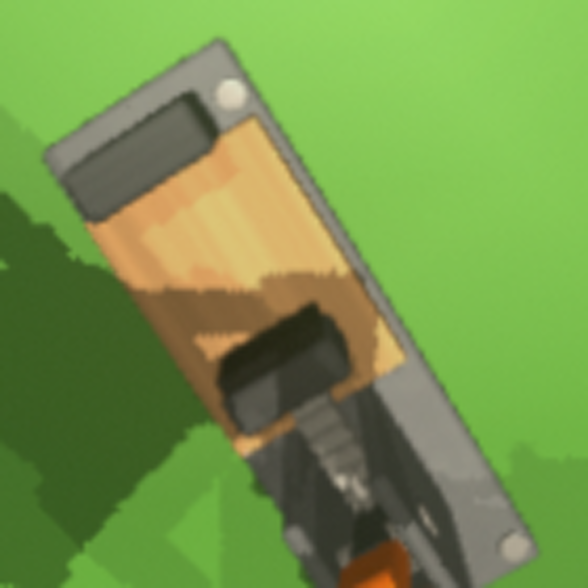

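>>> play_rows --plan '[-20,-28,9,0,100,-20,-28,9,0,100,-20,-28,9,0,100,-20,-28,9,0,100,-20,-28,9,0,100,-20,-28,9,0,100,-20,-28,9,0,100,-20,-28,9,0,100,-20,-28,9,0,100,-20,-28,9,0,100,-20,-28,9,0,100,0,0,0,0,100,0,0,0,0,100]'

```text
time_s: 3.75
tcp_pos: [0.5351, -0.2417, 0.2006]
eef_rot: [[-0.773, 0.635, -0.002], [0.635, 0.773, 0.001], [0.002, 0.0, -1.0]]
wrist_force: [0.7, 0.3, 0.4]
gripper_width: 0.999
```

```bash
python3 - <<'E'
from h import *
c=get_calibration("wrist");np.save("w2.npy",c,allow_pickle=True)
im=read_camera("wrist");cv2.imwrite("pics/w2.png",cv2.resize(im[:,:,::-1],(800,600),interpolation=2));cv2.imwrite("pics/w2raw.png",im[:,:,::-1])
s=observe();print(s["tcp_pos"],s["q"])
E
```

```text
[ 0.53565492 -0.24070325  0.2015414 ] [-2.75449256e+01  3.08628258e+00  7.48844400e+01  4.88419756e-02
  1.02069028e+02 -7.82201512e+01]
```

View pics/w2.png

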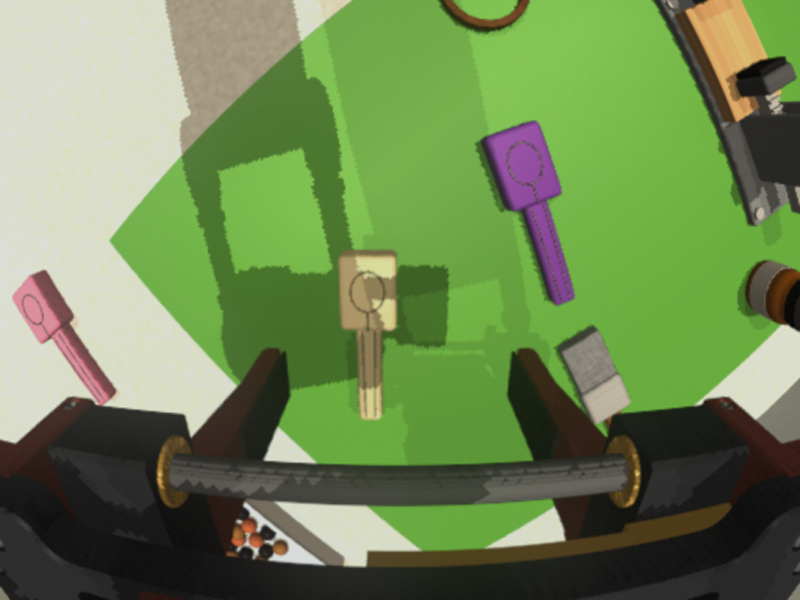

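```bash
python3 - <<'E'
import cv2
b=cv2.imread("pics/w2raw.png")[150:280,190:300]
cv2.imwrite("pics/w2c.png",cv2.resize(b,None,fx=4.5,fy=4.5,interpolation=2))
E
```

```text
(no output)
```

View pics/w2c.png

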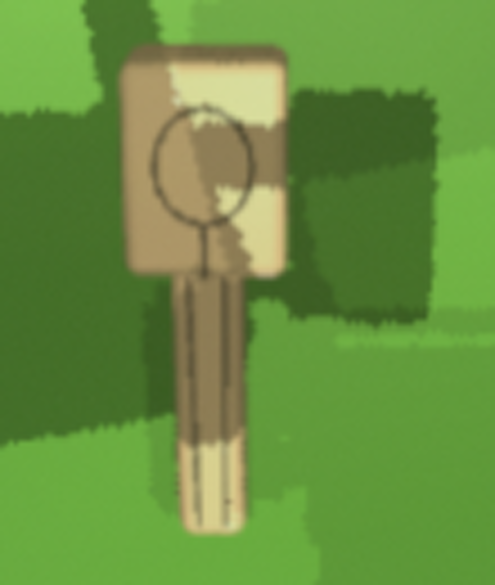

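```bash
cat > fit.py <<'E'
from h import *
from scipy.optimize import least_squares as LS
w1=np.load("w1.npy",allow_pickle=True).item();w2=np.load("w2.npy",allow_pickle=True).item()
W1=lambda u,v:((u+.5)/4.2-.5+185,(v+.5)/4.2-.5+100)
W2=lambda u,v:((u+.5)/4.5-.5+190,(v+.5)/4.5-.5+150)
T=lambda u,v:((u+.5)/2.6-.5+120,(v+.5)/2.6-.5+100)
S=lambda u,v:((u+.5)/2.6-.5+130,(v+.5)/2.6-.5+110)
def fit(obs,x0,freez):
    def pr(x,p,c,f):
        a=x[2];q=[x[0]+np.cos(a)*p[0]-np.sin(a)*p[1],x[1]+np.sin(a)*p[0]+np.cos(a)*p[1],p[2]+(x[3] if freez else 0)]
        return proj(c,q,f)
    def res(x): return np.concatenate([np.subtract(pr(x,p,c,f),m) for p,c,f,m in obs])
    r=LS(res,x0);return r.x,r.fun.reshape(-1,2)
h,t=.022,.028
top,side=C["top"],C["side"]
# blank frame: +y handle; x = right of handle when looking along +y
bl=[((h,-.030,t),w2,1,W2(120,62)),((-h,-.030,t),w2,1,W2(287,62)),((-h,.030,t),w2,1,W2(287,275)),((h,.030,t),w2,1,W2(130,275)),
    ((.010,.117,.02),w2,1,W2(182,534)),((-.010,.117,.02),w2,1,W2(246,534))]
if __name__=="__main__":
    d=np.radians(-39.6-90)
    for z in (0,1):
        x,r=fit(bl,[.533,-.273,d]+[0]*z,z);print("blank w",x[:2].round(4),np.degrees(x[2]).round(2),x[3:],r.round(1).tolist())
    bt=bl+[((0,.117,.02),top,0,T(473,207)),((h,-.03,t),top,0,T(387,286)),((-h,-.03,t),top,0,T(414,304)),
      ((0,.117,.02),side,0,S(285,189)),((h,-.03,t),side,0,S(362,238)),((-h,-.03,t),side,0,S(380,227))]
    x,r=fit(bt,[.533,-.273,d,0],1);print("blank all",x[:2].round(4),np.degrees(x[2]).round(2),x[3:],r.round(1).tolist())
    v=[((.12,-.04,.012),w1,1,W1(222,40)),((.12,.04,.012),w1,1,W1(45,155)),((-.12,-.04,.012),w1,1,W1(538,552))]
    x,r=fit(v,[.603,.099,np.radians(172)],0);print("vise w",x[:2].round(4),np.degrees(x[2]).round(2),r.round(1).tolist())
    vt=v+[((-.12,.04,.012),top,0,T(150,135)),((.12,.04,.012),top,0,T(118,325)),((.12,-.04,.012),top,0,T(53,317)),((-.12,-.04,.012),side,0,S(150,525)),((.12,-.04,.012),side,0,S(402,553)),((.12,.04,.012),side,0,S(406,485))]
    x,r=fit(vt,[.603,.099,np.radians(172)],0);print("vise all",x[:2].round(4),np.degrees(x[2]).round(2),r.round(1).tolist())
    a=x[2];Rv=np.array([[np.cos(a),-np.sin(a)],[np.sin(a),np.cos(a)]])
    def loc(c,m,z,f): 
        p=onz(c,*m,z,f);return (Rv.T@(p[:2]-x[:2])*1000).round(1)
    print("fixed jaw inner top",loc(w1,W1(98,222),.074,1),loc(w1,W1(216,142),.074,1))
    print("bed corners",loc(w1,W1(258,117),.03,1),loc(w1,W1(405,357),.03,1),loc(w1,W1(92,226),.03,1),loc(w1,W1(243,452),.03,1))
    for z in (.06,.07,.074): print("mov jaw front top",z,loc(w1,W1(220,362),z,1),loc(w1,W1(315,304),z,1))
E
python3 fit.py
```

```text
blank w [ 0.5344 -0.2719] -129.65 [] [[-0.4, -0.8], [0.6, -0.7], [0.4, 0.7], [-0.9, 0.4], [-0.1, 0.3], [0.4, 0.5]]
blank w [ 0.5356 -0.2733] -129.63 [-0.00482448] [[-0.1, -0.1], [0.3, -0.1], [0.1, 0.6], [-0.7, 0.3], [-0.0, -0.5], [0.3, -0.3]]
blank all [ 0.5355 -0.2735] -129.5 [-0.00516551] [[-0.4, -0.1], [-0.0, -0.2], [-0.0, 0.5], [-0.8, 0.3], [-0.0, -0.5], [0.3, -0.4], [0.3, -1.0], [10.3, 8.4], [-11.2, -7.5], [-1.6, -0.4], [7.7, -5.2], [-8.1, 6.5]]
vise w [0.604  0.1024] 172.16 [[0.3, -1.0], [-1.4, -0.2], [1.3, 1.6]]
vise all [0.6038 0.1032] 172.48 [[0.1, -1.4], [-1.4, -0.3], [1.8, 0.9], [0.2, -0.6], [-0.4, 0.6], [-1.3, 0.4], [-1.4, -1.4], [-0.7, 0.3], [0.8, -2.3]]
fixed jaw inner top [91.  21.3] [ 92.1 -24.2]
bed corners [ 89.  -36.1] [-12.1 -34.9] [88.  34.1] [-12.   34.6]
mov jaw front top 0.06 [28.2 16.5] [ 28.4 -21.2]
mov jaw front top 0.07 [30.4 14.4] [ 30.6 -22.4]
mov jaw front top 0.074 [31.3 13.5] [ 31.5 -22.8]
```

```bash
python3 - <<'E'
from fit import *
d=np.radians(-129.6)
for o in ([],bl):
  bt=o+[((0,.117,.02),top,0,T(473,207)),((-h,-.03,t),top,0,T(387,286)),((h,-.03,t),top,0,T(414,304)),
      ((0,.117,.02),side,0,S(285,189)),((-h,-.03,t),side,0,S(362,238)),((h,-.03,t),side,0,S(380,227))]
  # orientation test both signs
  for sg in (1,-1):
    b2=[((sg*p[0],p[1],p[2]),c,f,m) for p,c,f,m in bt[len(o):]]
    x,r=fit(o+b2,[.535,-.272,d,0],1);print(sg,x[:2].round(4),np.degrees(x[2]).round(2),x[3:].round(4),abs(r).max().round(1))
x=np.array([.5348,-.2725]);k=np.radians(-39.6)
g=x+.07*np.array([np.cos(k),np.sin(k)]);print(g)
plan([*g,.08],140.4,6)
plan([*g,.003],140.4,4,start=[*g,.08])
E
```

```text
1 [ 0.5344 -0.2744] -129.82 [-0.0049] 2.0
-1 [ 0.5345 -0.2756] -128.9 [-0.0072] 11.1
1 [ 0.5353 -0.2732] -129.63 [-0.0042] 2.1
-1 [ 0.5355 -0.2735] -129.5 [-0.0052] 11.2
[ 0.58873593 -0.31711968]
a0 140.69 spin/row 0.05 d/row [  8.8 -12.7 -20.3]
[-14.9, -4.2, 20.3, np.float64(0.05)]
[-14.9, -4.2, 20.3, np.float64(0.05)]
[-14.9, -4.2, 20.3, np.float64(0.05)]
[-14.9, -4.2, 20.3, np.float64(0.05)]
[-14.9, -4.2, 20.3, np.float64(0.05)]
[-14.9, -4.2, 20.3, np.float64(0.05)]
a0 140.69 spin/row 0.07 d/row [  0.    0.  -19.2]
[0.0, 0.0, 19.2, np.float64(0.07)]
[0.0, 0.0, 19.2, np.float64(0.07)]
[0.0, 0.0, 19.2, np.float64(0.07)]
[0.0, 0.0, 19.2, np.float64(0.07)]
```

>>> play_rows --plan '[-15,-4.2,20.3,0.3,100,-15,-4.2,20.3,0,100,-15,-4.2,20.3,0,100,-15,-4.2,20.3,0,100,-15,-4.2,20.3,0,100,-15,-4.2,20.3,0,100,0,0,25,0,100,0,0,25,0,100,0,0,18,0,100,0,0,8,0,100,0,0,0,0,100]'

```text
time_s: 4.72
tcp_pos: [0.589, -0.3162, 0.0025]
eef_rot: [[-0.772, 0.636, -0.002], [0.636, 0.772, 0.002], [0.003, 0.0, -1.0]]
wrist_force: [0.3, 0.2, -0.6]
gripper_width: 0.994
```

>>> play_rows --plan '[0,0,-1,0,0,0,0,0,0,0,0,0,0,0,0,0,0,0,0,0,0,0,0,0,0,0,0,0,0,0,0,0,0,0,0,0,0,0,0,0,0,0,0,0,0]'

```text
time_s: 5.47
tcp_pos: [0.5888, -0.319, 0.0048]
eef_rot: [[-0.77, 0.638, -0.0], [0.638, 0.77, 0.0], [0.0, -0.0, -1.0]]
wrist_force: [0.1, 0.2, 0.8]
gripper_width: 0.358
```

```bash
python3 - <<'E'
from h import *
c=get_calibration("wrist");np.save("w3.npy",c,allow_pickle=True)
im=read_camera("wrist");cv2.imwrite("pics/w3.png",cv2.resize(im[:,:,::-1],(800,600),interpolation=2));cv2.imwrite("pics/w3raw.png",im[:,:,::-1])
E
```

```text
(no output)
```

View pics/w3.png

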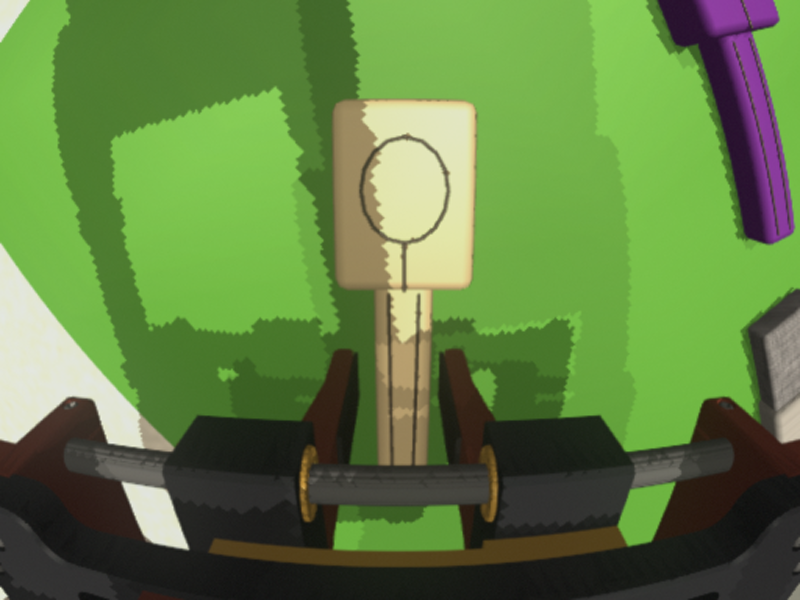

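>>> play_rows --plan '[0,0,0,0,0,0,0,0,0,0,0,0,0,0,0,0,0,0,0,0,0,0,0,0,0,0,0,-10,0,0,0,0,-25,0,0,0,0,-30,0,0,0,0,0,0,0,0,0,0,0,0]'

```text
time_s: 6.35
tcp_pos: [0.5904, -0.3198, 0.0737]
eef_rot: [[-0.77, 0.638, 0.005], [0.638, 0.77, -0.003], [-0.006, 0.001, -1.0]]
wrist_force: [0.0, -0.4, -0.9]
gripper_width: 0.225
```

```bash
python3 - <<'E'
from h import *
c=get_calibration("wrist");np.save("w4.npy",c,allow_pickle=True)
im=read_camera("wrist");cv2.imwrite("pics/w4.png",cv2.resize(im[:,:,::-1],(800,600),interpolation=2));cv2.imwrite("pics/w4raw.png",im[:,:,::-1])
im=read_camera("side");cv2.imwrite("pics/s4.png",cv2.resize(im[100:340,130:400,::-1],None,fx=2.6,fy=2.6,interpolation=2))
E
```

```text
(no output)
```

View pics/w4.png

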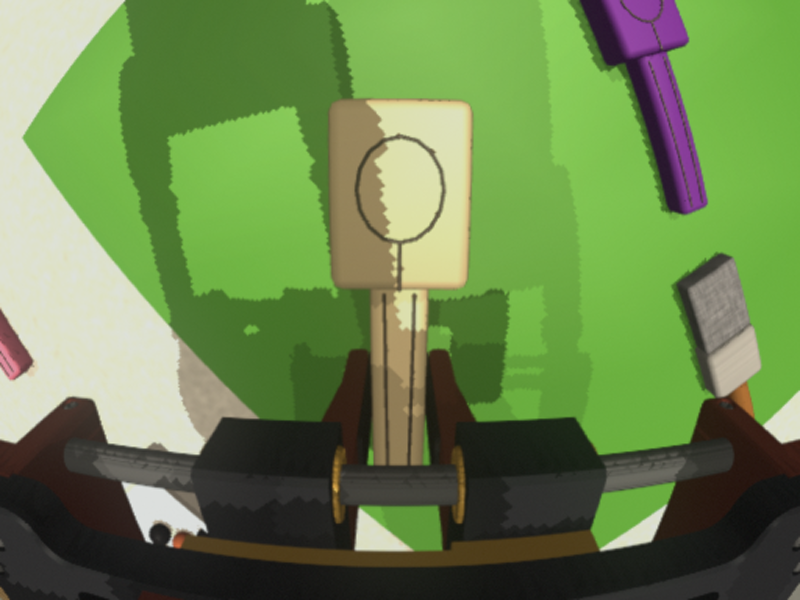

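View pics/s4.png

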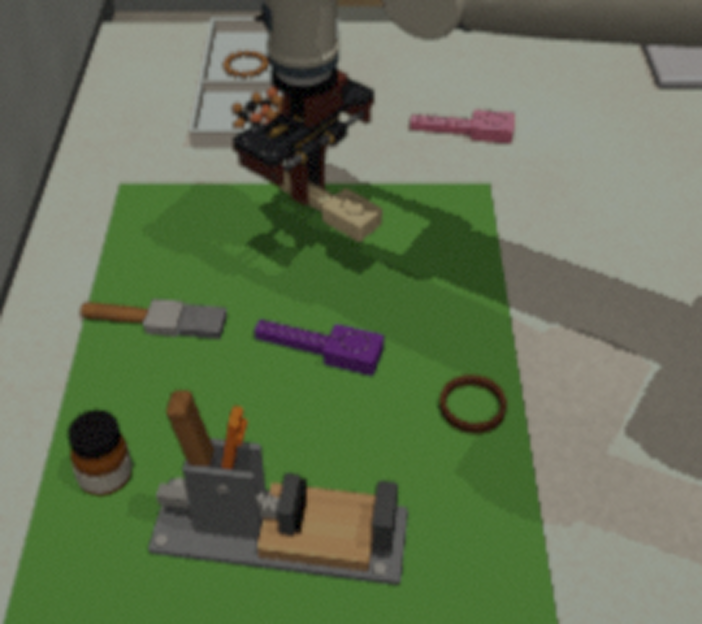

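```bash
cat > tgt.py <<'E'
from fit import *
def held(raw_pts,cal,R,tcp,under):
    pass
E
python3 - <<'E'
from fit import *
w4=np.load("w4.npy",allow_pickle=True).item()
s=observe();tcp=s["tcp_pos"];R=s["eef_rot"];print(tcp,R.round(4).tolist())
F=lambda u,v:((u+.5)*.64-.5,(v+.5)*.64-.5)
zu=tcp[2]-.0045
o=[((h,-.03,t+zu),w4,1,F(331,100)),((-h,-.03,t+zu),w4,1,F(471,100)),((-h,.03,t+zu),w4,1,F(468,290)),((h,.03,t+zu),w4,1,F(332,290))]
x,r=fit(o,[.535,-.272,np.radians(-129.6)],0);print(x[:2],np.degrees(x[2]),r.round(1).tolist())
off=R.T@np.array([x[0]-tcp[0],x[1]-tcp[1],0]);print("block in tool",off)
xa=np.degrees(np.arctan2(R[1,0],R[0,0]));print("handle-vs-tool -x",np.degrees(x[2])+90-(xa-180))
v=np.array([.604,.1028]);a=np.radians(172.3)
b=v+65*.001*np.array([np.cos(a),np.sin(a)]);print("blockpt",b)
k=np.radians(82.3);tx=np.array([np.cos(k),np.sin(k)]);ty=np.array([np.sin(k),-np.cos(k)])
T_=b-off[0]*tx-off[1]*ty;print("tcp target",T_)
plan([*T_,.14],82.3,13)
E
```

```text
[ 0.58866434 -0.31876351  0.06948522] [[-0.7699, 0.6382, -0.0004], [0.6382, 0.7699, 0.0002], [0.0005, -0.0001, -1.0]]
[ 0.53585801 -0.27471833] -129.78751424957684 [[-2.1, -0.3], [1.9, 0.1], [0.3, 0.2], [-0.1, -0.0]]
block in tool [6.87636666e-02 2.06258295e-04 3.16690036e-05]
handle-vs-tool -x -0.1282555817371076
blockpt [0.53958609 0.1115091 ]
tcp target [0.53016831 0.0433931 ]
a0 140.34 spin/row 4.46 d/row [-4.5 27.9  5.4]
[21.2, 18.6, -5.4, np.float64(4.46)]
[22.6, 16.9, -5.4, np.float64(4.46)]
[23.9, 15.1, -5.4, np.float64(4.46)]
[25.0, 13.1, -5.4, np.float64(4.46)]
[25.9, 11.2, -5.4, np.float64(4.46)]
[26.7, 9.1, -5.4, np.float64(4.46)]
[27.3, 7.0, -5.4, np.float64(4.46)]
[27.8, 4.9, -5.4, np.float64(4.46)]
[28.1, 2.7, -5.4, np.float64(4.46)]
[28.2, 0.5, -5.4, np.float64(4.46)]
[28.2, -1.7, -5.4, np.float64(4.46)]
[27.9, -3.9, -5.4, np.float64(4.46)]
[27.6, -6.1, -5.4, np.float64(4.46)]
```

>>> play_rows --plan '[21.2,18.6,-6,4.5,0,22.6,17,-6,4.5,0,24,15,-6,4.5,0,25,13,-6,4.5,0,26,11.2,-6,4.5,0,26.7,9,-6,4.5,0,27.3,7,-6,4.5,0,27.8,5,-6,4.5,0,28,2.7,-6,4.5,0,28.2,0.5,-6,4.5,0,28.2,-1.7,-6,4.5,0,28,-4,-6,4.5,0,27.6,-6,-6,4.1,0,0,0,0,0,0,0,0,0,0,0,0,0,0,0,0]'

```text
time_s: 7.78
tcp_pos: [0.5312, 0.0432, 0.1464]
eef_rot: [[0.134, 0.991, -0.002], [0.991, -0.134, -0.001], [-0.001, -0.002, -1.0]]
wrist_force: [-0.5, 0.5, -1.2]
gripper_width: 0.228
```

```bash
python3 - <<'E'
from h import *
c=get_calibration("wrist");np.save("w5.npy",c,allow_pickle=True)
im=read_camera("wrist");cv2.imwrite("pics/w5.png",cv2.resize(im[:,:,::-1],(800,600),interpolation=2));cv2.imwrite("pics/w5raw.png",im[:,:,::-1])
im=read_camera("side");cv2.imwrite("pics/s5.png",cv2.resize(im[190:340,170:340,::-1],None,fx=4,fy=4,interpolation=2))
s=observe();print(s["tcp_pos"],s["wrist_force"])
E
```

```text
[0.53138531 0.04253688 0.14659152] [ 0.62628787 -0.78121597 -0.30218381]
```

View pics/w5.png

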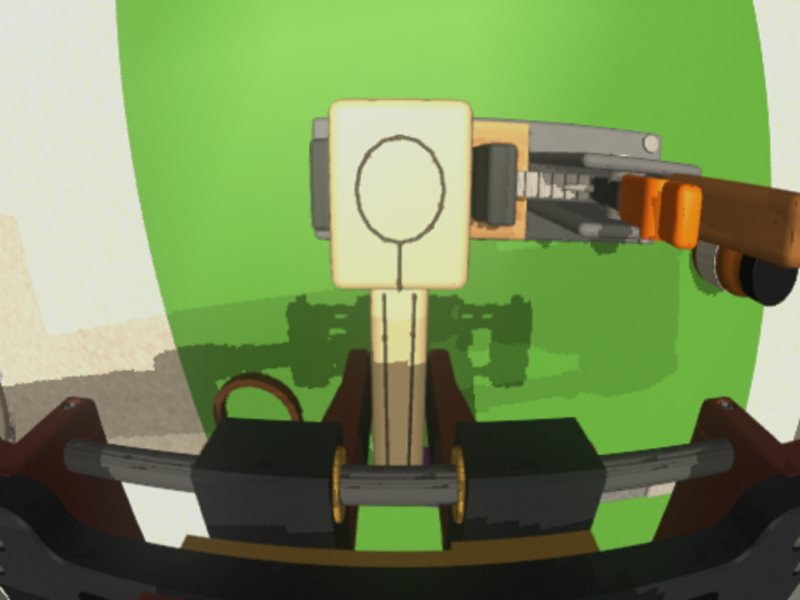

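View pics/s5.png

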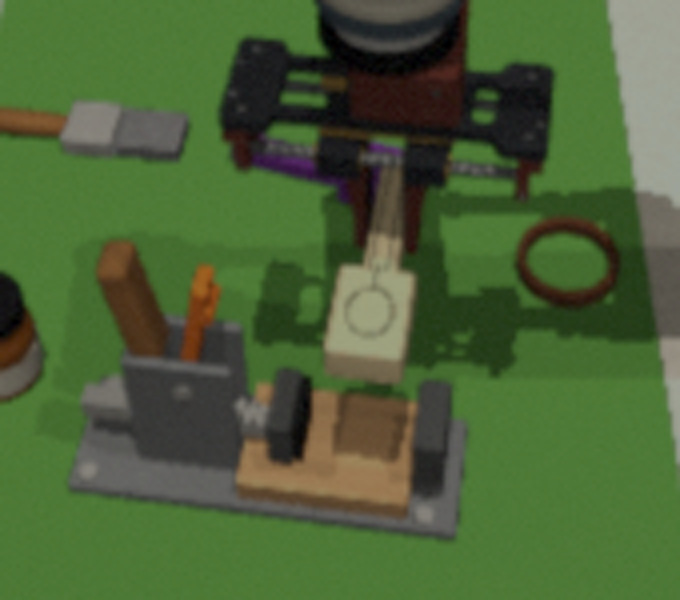

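```bash
python3 - <<'E'
from fit import *
w=np.load("w5.npy",allow_pickle=True).item()
F=lambda u,v:((u+.5)*.64-.5,(v+.5)*.64-.5)
v=[((.12,-.04,.012),w,1,F(314,117)),((.12,.04,.012),w,1,F(316,241)),((-.12,-.04,.012),w,1,F(662,132))]
x,r=fit(v,[.603,.099,np.radians(172)],0);print("vise w5",x.round(4),np.degrees(x[2]).round(2),r.round(1).tolist())
w1o=[((.12,-.04,.012),w1,1,W1(222,40)),((.12,.04,.012),w1,1,W1(45,155)),((-.12,-.04,.012),w1,1,W1(538,552))]
x,r=fit(v+w1o,[.603,.099,np.radians(172)],0);print("vise w1+5",x.round(4),np.degrees(x[2]).round(2),r.round(1).tolist())
a=x[2];Rv=np.array([[np.cos(a),-np.sin(a)],[np.sin(a),np.cos(a)]])
def loc(c,m,z): return (Rv.T@(onz(c,*m,z,1)[:2]-x[:2])*1000).round(1)
print("fixed jaw outer top",loc(w,F(311,138),.074),loc(w,F(314,232),.074))
print("bed end",loc(w,F(530,124),.03),loc(w,F(526,240),.03))
print("mov jaw",[loc(w,F(*p),.074) for p in [(474,145),(517,145),(473,222),(515,226)]])
print("roll z.155",loc(w,F(622,208),.155), "grip top",loc(w,F(798,228),.19))
zu=.1467-.0045
print("block far edge",loc(w,F(332,100),zu+.028),loc(w,F(470,100),zu+.028),"near",loc(w,F(333,289),zu+.028),loc(w,F(468,289),zu+.028))
E
```

```text
vise w5 [0.6049 0.1027 3.0169] 172.85 [[-1.2, 0.3], [0.1, -0.4], [1.4, 0.1]]
vise w1+5 [0.6046 0.1026 3.0132] 172.65 [[-1.3, 0.0], [-0.2, -0.7], [1.3, 0.6], [-0.1, -0.6], [-1.5, 0.6], [2.0, 1.3]]
fixed jaw outer top [109.1 -23.9] [109.1  24.5]
bed end [-13.7 -35.1] [-13.6  36.8]
mov jaw [array([ 27.6, -19.6]), array([  5.4, -20.5]), array([27.4, 19.7]), array([ 5.2, 21.5])]
roll z.155 [-14.4   1.3] grip top [-71.3  -0.9]
block far edge [ 84.5 -31. ] [ 44.1 -30.9] near [85.8 26.7] [43.6 26.9]
```

>>> play_rows --plan '[-1,0,25,0,0,-1,0,25,0,0,0,0,25,0,0,0,0,15,0,0,0,0,8,0,0,0,0,6,0,0,0,0,0,0,0]'

```text
time_s: 8.47
tcp_pos: [0.531, 0.0409, 0.0427]
eef_rot: [[0.136, 0.991, -0.002], [0.991, -0.136, -0.0], [-0.0, -0.002, -1.0]]
wrist_force: [-0.9, -0.4, -0.4]
gripper_width: 0.225
```

>>> play_rows --plan '[0,0,4,0,0,0,0,2,0,0,0,0,0,0,0]'

```text
time_s: 8.72
tcp_pos: [0.5318, 0.0416, 0.0383]
eef_rot: [[0.135, 0.991, 0.001], [0.991, -0.135, 0.0], [0.0, 0.001, -1.0]]
wrist_force: [-0.8, 0.1, -1.1]
gripper_width: 0.221
```

```bash
python3 - <<'E'
from h import *
im=read_camera("wrist");cv2.imwrite("pics/w6.png",cv2.resize(im[:,:,::-1],(800,600),interpolation=2))
im=read_camera("side");cv2.imwrite("pics/s6.png",cv2.resize(im[190:340,170:340,::-1],None,fx=4,fy=4,interpolation=2))
s=observe();print(s["tcp_pos"],s["wrist_force"],s["moment"])
E
```

```text
[0.53179564 0.04167503 0.03852341] [ 0.30240646 -0.22418167 -0.75394545] [-0.08316592  0.09020997  0.00054315]
```

View pics/w6.png

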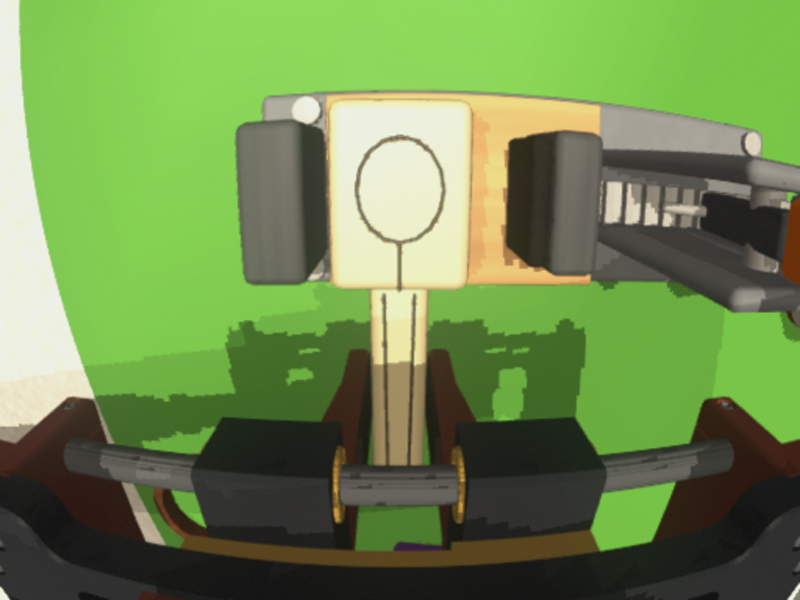

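View pics/s6.png

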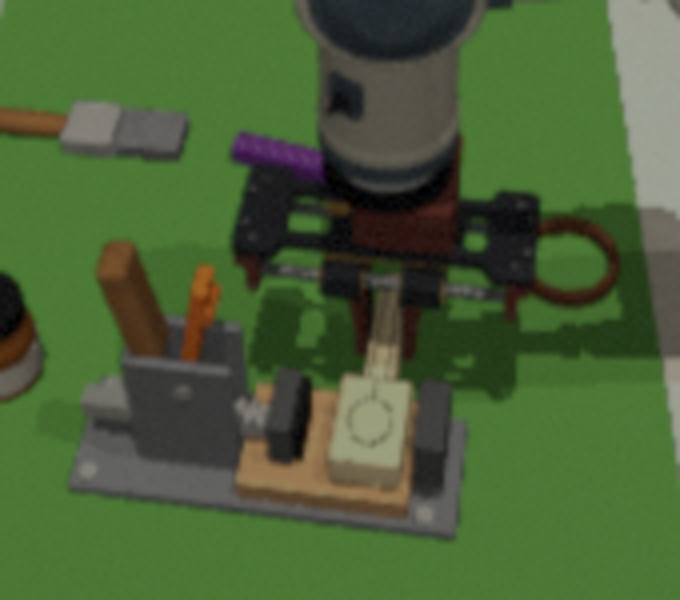

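>>> play_rows --plan '[0,0,1.5,0,0,0,0,1.5,0,0,0,0,0,0,0]'

```text
time_s: 9.07
tcp_pos: [0.5314, 0.0417, 0.0347]
eef_rot: [[0.135, 0.991, 0.0], [0.991, -0.135, 0.0], [0.0, 0.0, -1.0]]
wrist_force: [0.7, 0.3, -0.4]
gripper_width: 0.226
```

>>> play_rows --plan '[0,0,1,0,0,0,0,0,0,0]'

```text
time_s: 9.23
tcp_pos: [0.5316, 0.0417, 0.0346]
eef_rot: [[0.135, 0.991, 0.001], [0.991, -0.135, 0.0], [0.0, 0.001, -1.0]]
wrist_force: [-1.4, -1.0, 3.7]
gripper_width: 0.225
```

>>> play_rows --plan '[0,0,0.5,0,0,0,0,0,0,60,0,0,0,0,60,0,0,0,0,60,0,0,0,0,60,0,0,0,0,60,0,0,0,0,60]'

```text
time_s: 9.82
tcp_pos: [0.5313, 0.0416, 0.0331]
eef_rot: [[0.135, 0.991, -0.0], [0.991, -0.135, -0.0], [-0.0, -0.0, -1.0]]
wrist_force: [0.3, -0.0, -0.5]
gripper_width: 0.593
```

```bash
python3 - <<'E'
from h import *
c=get_calibration("wrist");np.save("w7.npy",c,allow_pickle=True)
im=read_camera("wrist");cv2.imwrite("pics/w7.png",cv2.resize(im[:,:,::-1],(800,600),interpolation=2))
s=observe();print(s["tcp_pos"],s["wrist_force"],s["gripper_width"])
E
```

```text
[0.5313804  0.04163838 0.03319353] [-0.31914288  0.11226662 -0.24784498] 0.5947691507604062
```

View pics/w7.png

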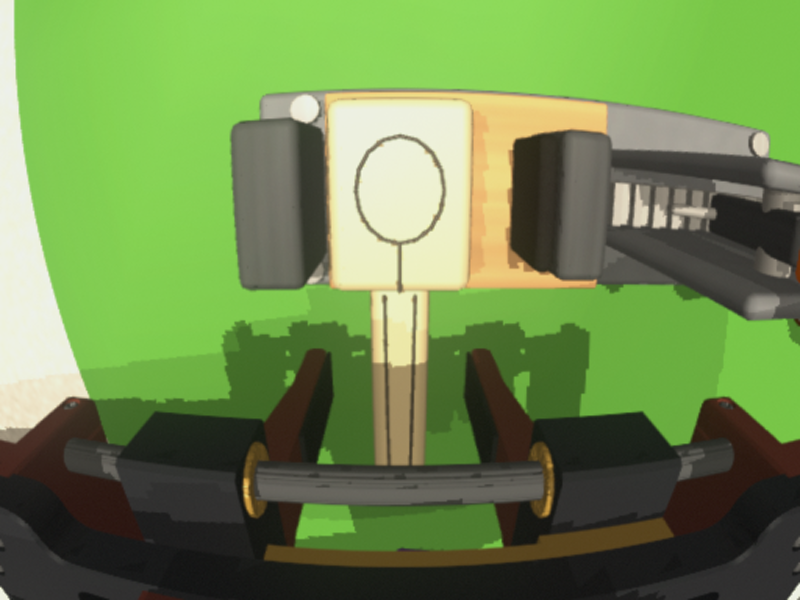

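>>> play_rows --plan '[0,0,-20,0,60,0,0,-35,0,100,0,0,-40,0,100,0,0,-40,0,100,0,0,-40,0,100,0,0,-40,0,100,23,38,-5,0,100,23,38,-5,0,100,23,38,-5,0,100,0,0,0,0,100,0,0,0,0,100]'

```text
time_s: 10.78
tcp_pos: [0.6467, 0.0917, 0.2575]
eef_rot: [[0.134, 0.991, -0.007], [0.991, -0.134, -0.001], [-0.002, -0.007, -1.0]]
wrist_force: [-0.6, -0.2, -0.7]
gripper_width: 0.999
```

```bash
python3 - <<'E'
from h import *
c=get_calibration("wrist");np.save("w8.npy",c,allow_pickle=True)
im=read_camera("wrist");cv2.imwrite("pics/w8.png",cv2.resize(im[:,:,::-1],(800,600),interpolation=2))
im=read_camera("side");cv2.imwrite("pics/s8.png",cv2.resize(im[190:340,170:340,::-1],None,fx=4,fy=4,interpolation=2))
s=observe();print(s["tcp_pos"],s["wrist_force"],s["gripper_width"])
E
```

```text
[0.6449166  0.09083472 0.26197314] [-0.3411828  -0.43718506  0.03355436] 0.9972272201230221
```

View pics/w8.png

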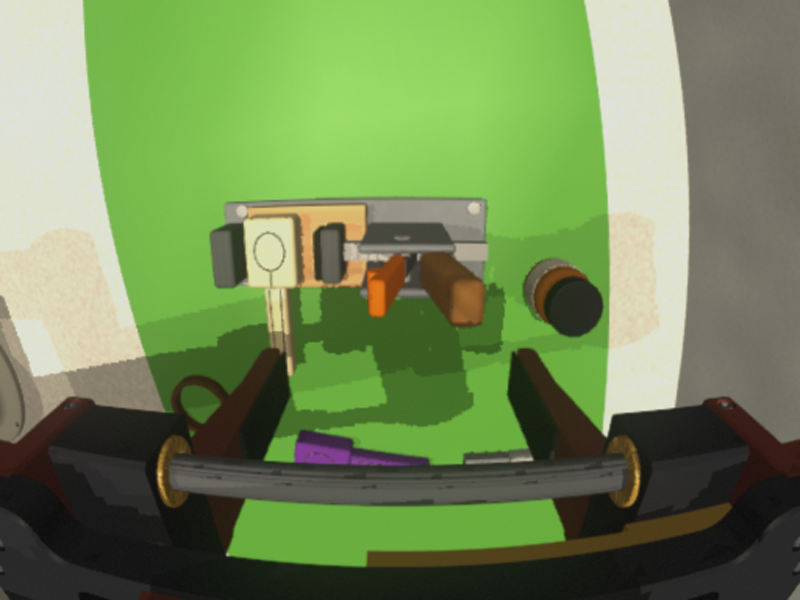

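View pics/s8.png

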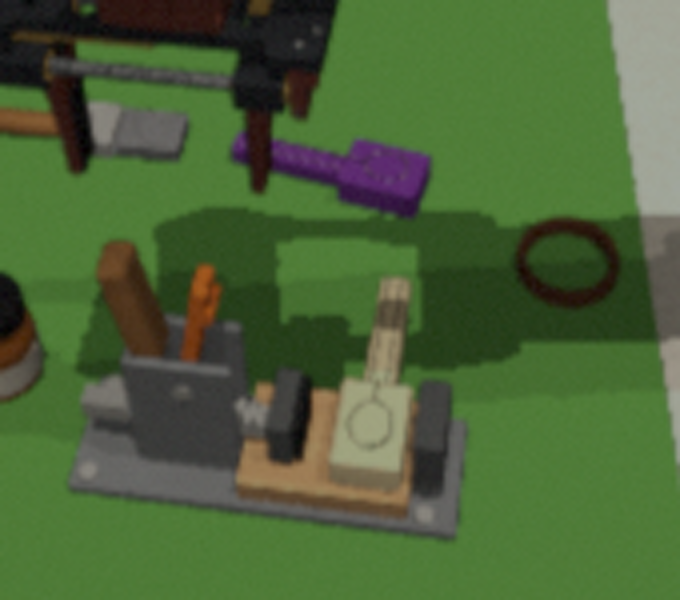

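```bash
python3 - <<'E'
from fit import *
w=np.load("w8.npy",allow_pickle=True).item()
im=cv2.imread("pics/w8.png")[190:340,340:500];cv2.imwrite("pics/w8c.png",cv2.resize(im,None,fx=4,fy=4,interpolation=2))
F=lambda u,v:((u+.5)*.64-.5,(v+.5)*.64-.5)
v=[((.12,-.04,.012),w,1,F(226,202)),((-.12,-.04,.012),w,1,F(486,198))]
x0=[.6046,.1026,3.0132]
for p,c,f,m in v:
    q=[x0[0]+np.cos(x0[2])*p[0]-np.sin(x0[2])*p[1],x0[1]+np.sin(x0[2])*p[0]+np.cos(x0[2])*p[1],p[2]];print(np.subtract(proj(c,q,1),m))
a=x0[2];Rv=np.array([[np.cos(a),-np.sin(a)],[np.sin(a),np.cos(a)]])
def loc(m,z): return (Rv.T@(onz(w,*m,z,1)[:2]-x0[:2])*1000).round(1)
print("trig top L,R",loc(F(369,314),.178),loc(F(386,314),.178),"grip top",loc(F(453,322),.19),loc(F(482,322),.19))
print("jaw",[loc(F(*p),.074) for p in [(318,228),(340,228)]],"fixed",[loc(F(*p),.074) for p in [(215,286),(238,286)]],"block",[loc(F(*p),.058) for p in [(245,218),(298,218),(246,287),(300,285)]])
s=observe();print("tcp local",Rv.T@(s["tcp_pos"][:2]-x0[:2])*1000)
E
```

```text
[-1.68162789  0.4075573 ]
[ 1.16373298 -0.07866099]
trig top L,R [-25.8   8.9] [-35.2   8.9] grip top [-71.    9.3] [-86.6   9.4]
jaw [array([ 19.5, -23.1]), array([  2.6, -22.8])] fixed [array([109.1,  22. ]), array([88.5, 22.2])] block [array([ 83.2, -30.6]), array([ 38.4, -29.1]), array([87.4, 27.8]), array([39.9, 26.4])]
tcp local [-41.49118081   6.50629165]
```

View pics/w8c.png

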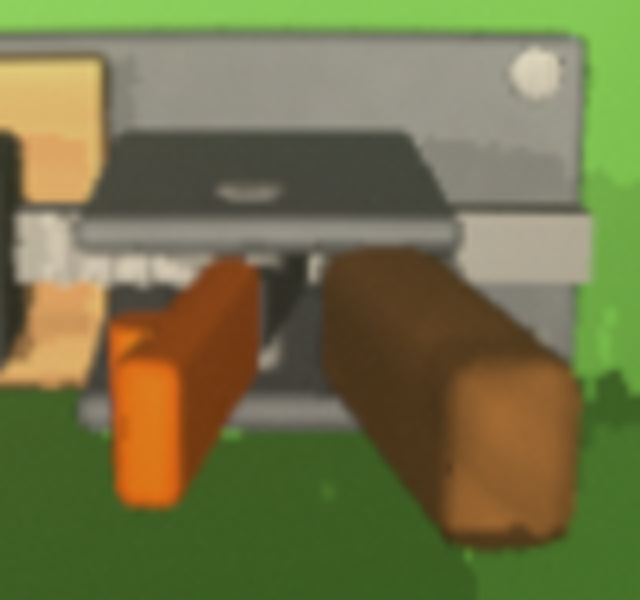

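```bash
python3 - <<'E'
from h import *
v=np.array([.6046,.1026]);a=np.radians(172.65)
T=v-.064*np.array([np.cos(a),np.sin(a)]);print(T)
plan([*T,.136],82.65,1)
E
```

```text
[0.66807412 0.09441247]
a0 82.24 spin/row -0.41 d/row [  23.2    3.6 -126. ]
[6.7, 22.5, 126.0, np.float64(-0.41)]
```

>>> play_rows --plan '[3.5,11,0,-0.4,100,3.2,11.5,0,0,100,0,0,30,0,100,0,0,35,0,100,0,0,30,0,100,0,0,20,0,100,0,0,11,0,100,0,0,0,0,100,0,0,0,0,100]'

```text
time_s: 11.63
tcp_pos: [0.6682, 0.0944, 0.1386]
eef_rot: [[0.128, 0.992, 0.002], [0.992, -0.128, 0.0], [0.0, 0.002, -1.0]]
wrist_force: [-0.2, -0.1, 1.7]
gripper_width: 1.0
```

```bash
python3 - <<'E'
from h import *
im=read_camera("wrist");cv2.imwrite("pics/w9.png",cv2.resize(im[:,:,::-1],(800,600),interpolation=2))
im=read_camera("side");cv2.imwrite("pics/s9.png",cv2.resize(im[190:340,170:340,::-1],None,fx=4,fy=4,interpolation=2))
s=observe();print(s["tcp_pos"],s["wrist_force"],s["gripper_width"])
E
```

```text
[0.66933085 0.09459681 0.13995389] [-0.57285331  0.24705731  0.27216893] 1.0007417564350924
```

View pics/w9.png

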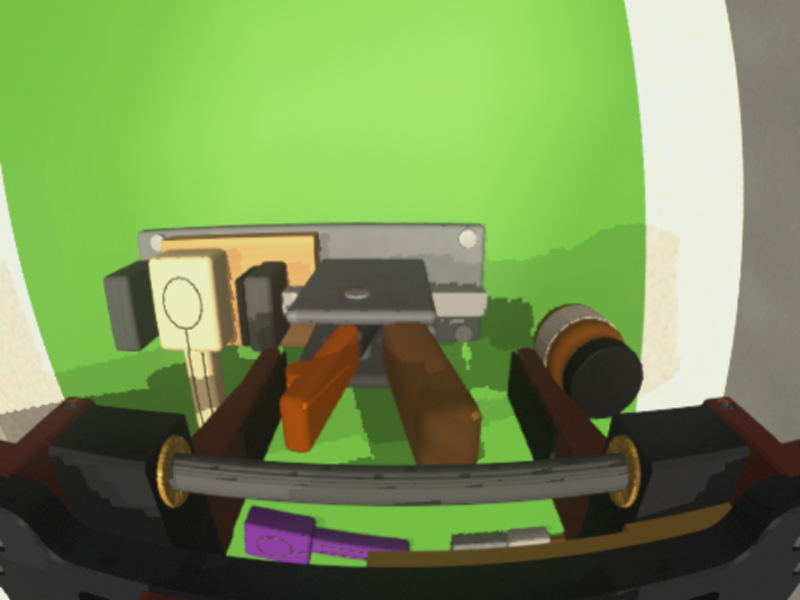

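View pics/s9.png

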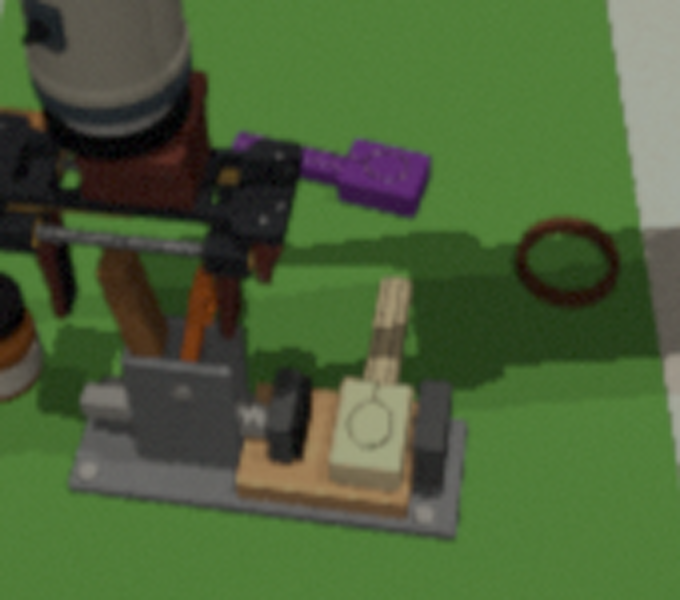

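>>> play_rows --plan '[0,0,3,0,100,0,2,0,0,100,0,2,0,0,100,0,2,0,0,100,0,2,0,0,100,0,2,0,0,100,0,0,0,0,100]'

```text
time_s: 12.32
tcp_pos: [0.6786, 0.0936, 0.1338]
eef_rot: [[0.128, 0.992, -0.001], [0.992, -0.128, 0.0], [0.0, -0.001, -1.0]]
wrist_force: [-2.1, 1.5, 2.1]
gripper_width: 1.0
```

>>> play_rows --plan '[0,2,0,0,100,0,2,0,0,100,0,0,0,0,100]'

```text
time_s: 12.57
tcp_pos: [0.6811, 0.0933, 0.1339]
eef_rot: [[0.128, 0.992, -0.004], [0.992, -0.128, 0.0], [-0.0, -0.004, -1.0]]
wrist_force: [-10.1, 0.7, 6.0]
gripper_width: 1.001
```

>>> play_rows --plan '[0,2,0,0,100,0,2,0,0,100,0,0,0,0,100]'

```text
time_s: 12.82
tcp_pos: [0.685, 0.0928, 0.1344]
eef_rot: [[0.128, 0.992, -0.004], [0.992, -0.128, 0.0], [-0.0, -0.004, -1.0]]
wrist_force: [-10.7, 0.3, 8.0]
gripper_width: 1.0
```

>>> play_rows --plan '[0,2,0,0,100,0,2,0,0,100,0,0,0,0,100]'

```text
time_s: 13.07
tcp_pos: [0.6891, 0.0923, 0.1346]
eef_rot: [[0.128, 0.992, -0.003], [0.992, -0.128, 0.0], [0.0, -0.003, -1.0]]
wrist_force: [-10.5, 2.2, 9.3]
gripper_width: 1.0
```

>>> play_rows --plan '[0,2,-1,0,100,0,2,-0.5,0,100,0,0,0,0,100]'

```text
time_s: 13.32
tcp_pos: [0.6927, 0.0918, 0.1347]
eef_rot: [[0.128, 0.992, -0.005], [0.992, -0.128, 0.0], [-0.0, -0.005, -1.0]]
wrist_force: [-9.2, 0.4, 3.2]
gripper_width: 1.0
```

>>> play_rows --plan '[0,2,-0.3,0,100,0,1.5,0,0,100,0,0,0,0,100]'

```text
time_s: 13.57
tcp_pos: [0.6936, 0.0917, 0.1344]
eef_rot: [[0.127, 0.992, -0.012], [0.992, -0.127, 0.001], [-0.001, -0.012, -1.0]]
wrist_force: [-20.3, 1.5, 6.0]
gripper_width: 1.001
```

>>> play_rows --plan '[0,-10,0,0,100,0,-11,0.5,0,100,0,-10,0.5,0,100,0,0,0,0,100]'

```text
time_s: 13.9
tcp_pos: [0.6666, 0.0951, 0.1341]
eef_rot: [[0.128, 0.992, 0.0], [0.992, -0.128, -0.0], [-0.0, 0.0, -1.0]]
wrist_force: [-1.2, 0.2, -0.1]
gripper_width: 0.999
```

```bash
python3 - <<'E'
from h import *
im=read_camera("wrist");cv2.imwrite("pics/w10.png",cv2.resize(im[:,:,::-1],(800,600),interpolation=2))
s=observe();print(s["tcp_pos"],s["wrist_force"],s["gripper_width"])
E
```

```text
[0.66720378 0.09499022 0.13423283] [ 0.16497106 -0.00478859  0.14506142] 0.9994978118788967
```

View pics/w10.png

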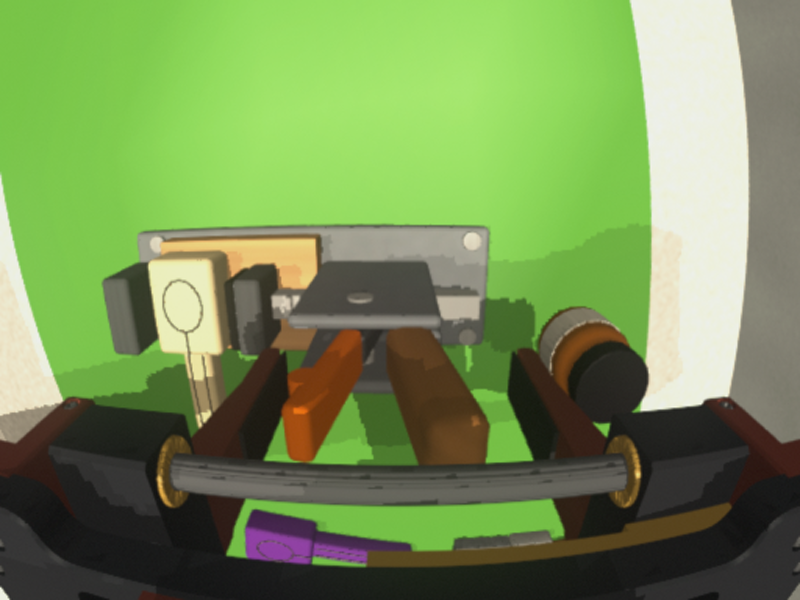

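>>> play_rows --plan '[0,3,0,0,100,0,3,0,0,100,0,3,-0.3,0,100,0,3,-0.4,0,100,0,3,-0.4,0,100,0,2,-0.3,0,100,0,2,-0.3,0,100,0,2,-0.2,0,100,0,0,0,0,100]'

```text
time_s: 14.7
tcp_pos: [0.6867, 0.0924, 0.1364]
eef_rot: [[0.128, 0.992, -0.005], [0.992, -0.128, 0.0], [-0.0, -0.005, -1.0]]
wrist_force: [-9.9, 1.0, 5.5]
gripper_width: 0.998
```

>>> play_rows --plan '[0,2,-0.2,0,100,0,2,0,0,100,0,0,0,0,100]'

```text
time_s: 14.95
tcp_pos: [0.6907, 0.0919, 0.1365]
eef_rot: [[0.128, 0.992, -0.005], [0.992, -0.128, 0.0], [-0.0, -0.005, -1.0]]
wrist_force: [-10.2, 0.7, 5.6]
gripper_width: 0.998
```

>>> play_rows --plan '[0,1.5,0,0,100,0,1.5,0,0,100,0,0,0,0,100]'

```text
time_s: 15.2
tcp_pos: [0.6936, 0.0915, 0.1365]
eef_rot: [[0.128, 0.992, -0.005], [0.992, -0.128, 0.0], [-0.0, -0.005, -1.0]]
wrist_force: [-10.4, -0.7, 6.0]
gripper_width: 1.003
```

>>> play_rows --plan '[0,1.5,0,0,100,0,0,0,0,100]'

```text
time_s: 15.37
tcp_pos: [0.6936, 0.0915, 0.1364]
eef_rot: [[0.127, 0.992, -0.009], [0.992, -0.127, 0.0], [-0.001, -0.008, -1.0]]
wrist_force: [-15.9, 1.3, 6.9]
gripper_width: 1.005
```

Hard stop at x = 0.6936, same as the first stroke, so the block isn't held yet. I'll release the trigger and look.

>>> play_rows --plan '[0,-10,0.5,0,100,0,-11,0.8,0,100,0,-9,0.8,0,100,0,0,0,0,100]'

```text
time_s: 15.7
tcp_pos: [0.6665, 0.0951, 0.134]
eef_rot: [[0.128, 0.992, -0.0], [0.992, -0.128, -0.0], [-0.0, -0.0, -1.0]]
wrist_force: [-0.4, -0.6, 0.1]
gripper_width: 1.0
```

```bash
python3 - <<'E'
from h import *
im=read_camera("wrist");cv2.imwrite("pics/w11.png",cv2.resize(im[130:290,50:260,::-1],None,fx=3.7,fy=3.7,interpolation=2))
s=observe();print(s["tcp_pos"],s["wrist_force"],s["gripper_width"])
E
```

```text
[0.66702706 0.09490322 0.13409264] [-0.13565447 -0.49866488  0.31984586] 0.9990361872716762
```

View pics/w11.png

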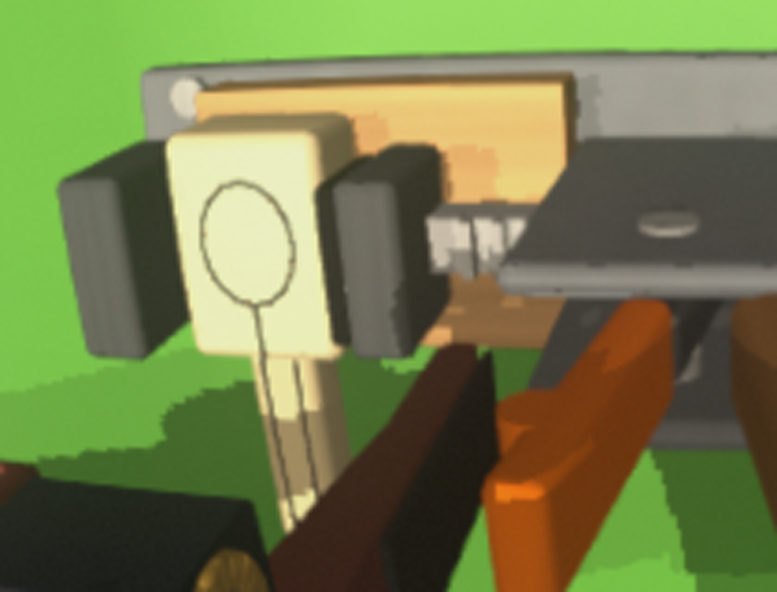

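>>> play_rows --plan '[0,3,0,0,100,0,3,0,0,100,0,3,-0.5,0,100,0,2,-0.4,0,100,0,2,-0.4,0,100,0,0,0,0,100]'

```text
time_s: 16.25
tcp_pos: [0.6788, 0.0933, 0.1355]
eef_rot: [[0.128, 0.992, -0.004], [0.992, -0.128, 0.0], [-0.0, -0.004, -1.0]]
wrist_force: [-8.2, -0.4, 4.8]
gripper_width: 0.998
```

>>> play_rows --plan '[0,1.5,-0.4,0,100,0,1.5,-0.3,0,100,0,0,0,0,100]'

```text
time_s: 16.5
tcp_pos: [0.6811, 0.093, 0.1359]
eef_rot: [[0.128, 0.992, -0.005], [0.992, -0.128, 0.0], [-0.001, -0.005, -1.0]]
wrist_force: [-10.3, -0.1, 4.7]
gripper_width: 0.995
```

>>> play_rows --plan '[0,1,-0.2,0,100,0,1,-0.2,0,100,0,0,0,0,100]'

```text
time_s: 16.75
tcp_pos: [0.683, 0.0928, 0.1362]
eef_rot: [[0.128, 0.992, -0.005], [0.992, -0.128, 0.0], [-0.001, -0.005, -1.0]]
wrist_force: [-9.9, -0.1, 3.7]
gripper_width: 0.995
```

>>> play_rows --plan '[0,1,-0.2,0,100,0,1,-0.2,0,100,0,0,0,0,100]'

```text
time_s: 17.0
tcp_pos: [0.6849, 0.0926, 0.1365]
eef_rot: [[0.128, 0.992, -0.006], [0.992, -0.128, 0.0], [-0.001, -0.006, -1.0]]
wrist_force: [-9.7, 0.3, 3.9]
gripper_width: 1.001
```

>>> play_rows --plan '[0,1,-0.1,0,100,0,1,-0.1,0,100,0,0,0,0,100]'

```text
time_s: 17.25
tcp_pos: [0.6869, 0.0923, 0.1367]
eef_rot: [[0.128, 0.992, -0.006], [0.992, -0.128, 0.0], [-0.001, -0.006, -1.0]]
wrist_force: [-10.6, 0.4, 3.3]
gripper_width: 1.002
```

>>> play_rows --plan '[0,1,0,0,100,0,0.5,0,0,100,0,0,0,0,100]'

```text
time_s: 17.5
tcp_pos: [0.6884, 0.0921, 0.1368]
eef_rot: [[0.128, 0.992, -0.005], [0.992, -0.128, 0.0], [-0.001, -0.005, -1.0]]
wrist_force: [-10.6, 0.5, 3.9]
gripper_width: 1.0
```

>>> play_rows --plan '[0,1,0,0,100,0,0.5,0,0,100,0,0,0,0,100]'

```text
time_s: 17.75
tcp_pos: [0.6899, 0.0919, 0.1369]
eef_rot: [[0.128, 0.992, -0.005], [0.992, -0.128, 0.0], [-0.001, -0.005, -1.0]]
wrist_force: [-10.3, -0.1, 3.5]
gripper_width: 0.998
```

>>> play_rows --plan '[0,1,0,0,100,0,0.5,0,0,100,0,0,0,0,100]'

```text
time_s: 18.0
tcp_pos: [0.6914, 0.0917, 0.137]
eef_rot: [[0.128, 0.992, -0.005], [0.992, -0.128, 0.0], [-0.001, -0.005, -1.0]]
wrist_force: [-10.2, 0.2, 4.4]
gripper_width: 1.005
```

>>> play_rows --plan '[0,1,0,0,100,0,0.5,0,0,100,0,0,0,0,100]'

```text
time_s: 18.25
tcp_pos: [0.6925, 0.0915, 0.1369]
eef_rot: [[0.128, 0.992, -0.006], [0.992, -0.128, 0.0], [-0.001, -0.006, -1.0]]
wrist_force: [-11.7, 0.8, 5.1]
gripper_width: 0.997
```

```bash
python3 - <<'E'
from h import *
im=read_camera("wrist");cv2.imwrite("pics/w12.png",cv2.resize(im[130:290,50:260,::-1],None,fx=3.7,fy=3.7,interpolation=2))
s=observe();print(s["tcp_pos"],s["wrist_force"],s["gripper_width"])
E
```

```text
[0.69252749 0.09153597 0.13693534] [-11.9469833   -0.3566624    5.46068133] 1.0006857986002449
```

View pics/w12.png

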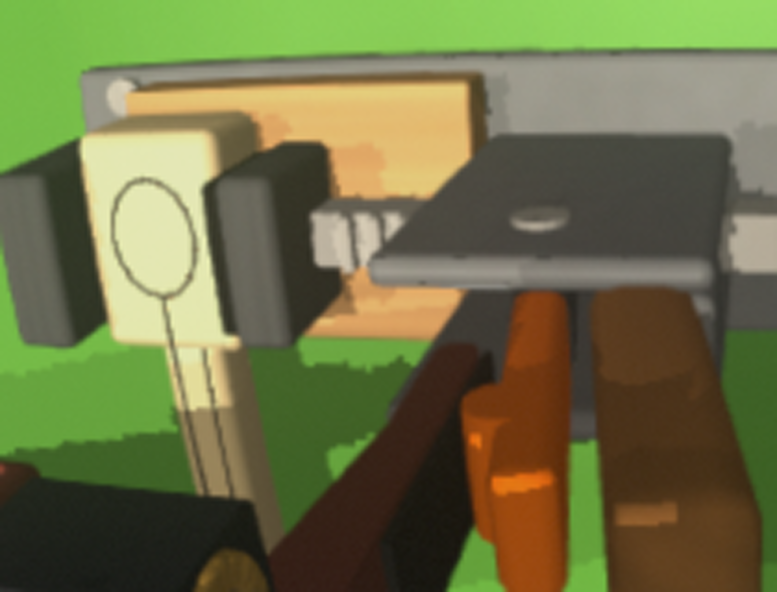

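>>> play_rows --plan '[0,1,0,0,100,0,0,0,0,100,0,0,0,0,100]'

```text
time_s: 18.55
tcp_pos: [0.6933, 0.0914, 0.1369]
eef_rot: [[0.128, 0.992, -0.007], [0.992, -0.128, 0.0], [-0.001, -0.007, -1.0]]
wrist_force: [-12.9, 0.5, 4.9]
gripper_width: 1.003
```

>>> play_rows --plan '[0,0.7,0,0,100,0,0,0,0,100,0,0,0,0,100]'

```text
time_s: 18.8
tcp_pos: [0.6936, 0.0914, 0.1368]
eef_rot: [[0.128, 0.992, -0.007], [0.992, -0.128, 0.0], [-0.001, -0.007, -1.0]]
wrist_force: [-13.9, 0.2, 5.2]
gripper_width: 1.001
```

>>> play_rows --plan '[0,-10,0.5,0,100,0,-11,1,0,100,0,-8,1,0,100,0,0,0,0,100,0,3,0,0,100,0,3,0,0,100,0,2,-0.5,0,100,0,1,0,0,100,0,0,0,0,100]'

```text
time_s: 19.55
tcp_pos: [0.6764, 0.0937, 0.1355]
eef_rot: [[0.128, 0.992, -0.001], [0.992, -0.128, 0.0], [0.0, -0.001, -1.0]]
wrist_force: [-5.6, 0.8, 4.6]
gripper_width: 1.002
```

>>> play_rows --plan '[0,1,-0.2,0,100,0,1,-0.2,0,100,0,0,0,0,100]'

```text
time_s: 19.8
tcp_pos: [0.6774, 0.0936, 0.1356]
eef_rot: [[0.128, 0.992, -0.003], [0.992, -0.128, 0.0], [-0.0, -0.003, -1.0]]
wrist_force: [-8.7, -0.0, 5.1]
gripper_width: 1.0
```

>>> play_rows --plan '[0,1,-0.2,0,100,0,0,0,0,100]'

```text
time_s: 19.97
tcp_pos: [0.6779, 0.0935, 0.1357]
eef_rot: [[0.128, 0.992, -0.005], [0.992, -0.128, 0.0], [-0.0, -0.005, -1.0]]
wrist_force: [-10.6, 0.0, 5.1]
gripper_width: 1.002
```

>>> play_rows --plan '[0,1,-0.2,0,100,0,0,0,0,100]'

```text
time_s: 20.13
tcp_pos: [0.6784, 0.0935, 0.1357]
eef_rot: [[0.128, 0.992, -0.006], [0.992, -0.128, 0.0], [-0.001, -0.006, -1.0]]
wrist_force: [-12.1, 0.3, 5.1]
gripper_width: 0.995
```

>>> play_rows --plan '[0,1,-0.2,0,100,0,0,0,0,100]'

```text
time_s: 20.3
tcp_pos: [0.6789, 0.0934, 0.1358]
eef_rot: [[0.128, 0.992, -0.007], [0.992, -0.128, 0.0], [-0.001, -0.007, -1.0]]
wrist_force: [-13.3, -0.5, 4.6]
gripper_width: 1.0
```

>>> play_rows --plan '[0,1,-0.2,0,100,0,0,0,0,100]'

```text
time_s: 20.47
tcp_pos: [0.6796, 0.0933, 0.1359]
eef_rot: [[0.127, 0.992, -0.008], [0.992, -0.127, 0.0], [-0.001, -0.008, -1.0]]
wrist_force: [-15.6, 0.3, 5.2]
gripper_width: 0.999
```

>>> play_rows --plan '[0,1,-0.2,0,100,0,0,0,0,100,0,0,0,0,100]'

```text
time_s: 20.72
tcp_pos: [0.6803, 0.0932, 0.136]
eef_rot: [[0.127, 0.992, -0.009], [0.992, -0.127, 0.0], [-0.001, -0.009, -1.0]]
wrist_force: [-15.9, 1.4, 5.1]
gripper_width: 0.998
```

>>> play_rows --plan '[0,0.7,-0.1,0,100,0,0,0,0,100,0,0,0,0,100]'

```text
time_s: 20.97
tcp_pos: [0.6808, 0.0931, 0.1361]
eef_rot: [[0.127, 0.992, -0.009], [0.992, -0.127, 0.0], [-0.001, -0.009, -1.0]]
wrist_force: [-17.0, 0.2, 6.0]
gripper_width: 1.001
```

>>> play_rows --plan '[0,-5,0.3,0,100,0,-6,0.3,0,100,0,-5,0,0,100,0,-1,0,0,100,0,0,0,0,100,0,0,0,0,100]'

```text
time_s: 21.47
tcp_pos: [0.6673, 0.0948, 0.1361]
eef_rot: [[0.128, 0.992, 0.001], [0.992, -0.128, -0.0], [0.0, 0.001, -1.0]]
wrist_force: [-0.7, -0.0, -0.3]
gripper_width: 1.002
```

```bash
python3 - <<'E'
from h import *
im=read_camera("wrist");cv2.imwrite("pics/w13.png",cv2.resize(im[130:290,50:260,::-1],None,fx=3.7,fy=3.7,interpolation=2))
s=observe();print(s["tcp_pos"],s["wrist_force"],s["gripper_width"])
E
```

```text
[0.66728304 0.09480315 0.13605287] [-0.35799141 -0.28555999 -0.6075005 ] 1.0013375310345731
```

View pics/w13.png

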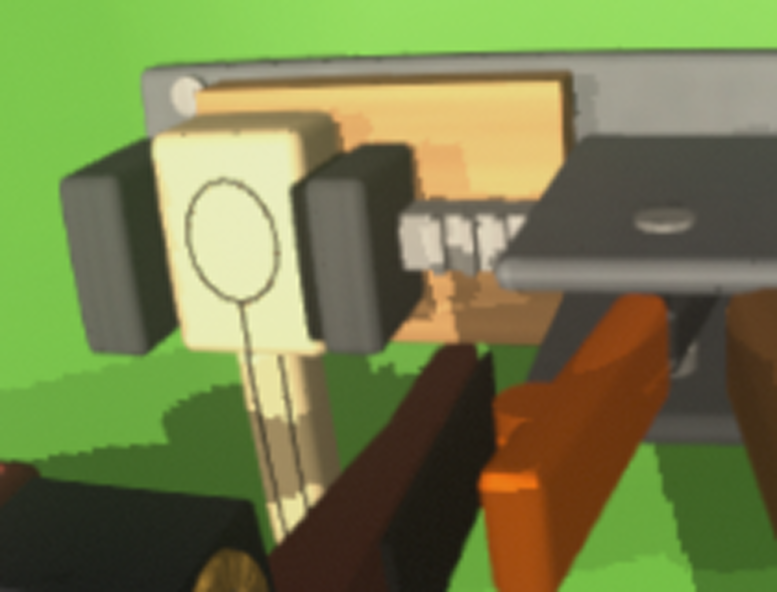

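>>> play_rows --plan '[0,0,-15,0,100,0,0,-30,0,100,0,0,-40,0,100,0,0,-40,0,100,-15,-35,0,0,100,-15,-35,0,0,100,-15,-35,0,0,100,-15,-35,0,0,100,0,0,0,0,100,0,0,0,0,100]'

```text
time_s: 22.35
tcp_pos: [0.5195, 0.053, 0.2619]
eef_rot: [[0.129, 0.992, 0.002], [0.992, -0.129, 0.0], [0.0, 0.002, -1.0]]
wrist_force: [0.7, -0.1, 0.3]
gripper_width: 1.002
```

```bash
python3 - <<'E'
from h import *
im=read_camera("wrist");cv2.imwrite("pics/w14.png",cv2.resize(im[:,:,::-1],(800,600),interpolation=2))
cv2.imwrite("pics/w14c.png",cv2.resize(im[130:260,180:360,::-1],None,fx=4.2,fy=4.2,interpolation=2))
im=read_camera("side");cv2.imwrite("pics/s14.png",cv2.resize(im[190:340,170:340,::-1],None,fx=4,fy=4,interpolation=2))
s=observe();print(s["time_s"],s["tcp_pos"],s["wrist_force"],s["gripper_width"])
E
```

```text
22.45 [0.52120655 0.05338956 0.26152003] [ 0.22812848  1.36756706 -0.72043415] 0.9987163190048528
```

View pics/w14c.png

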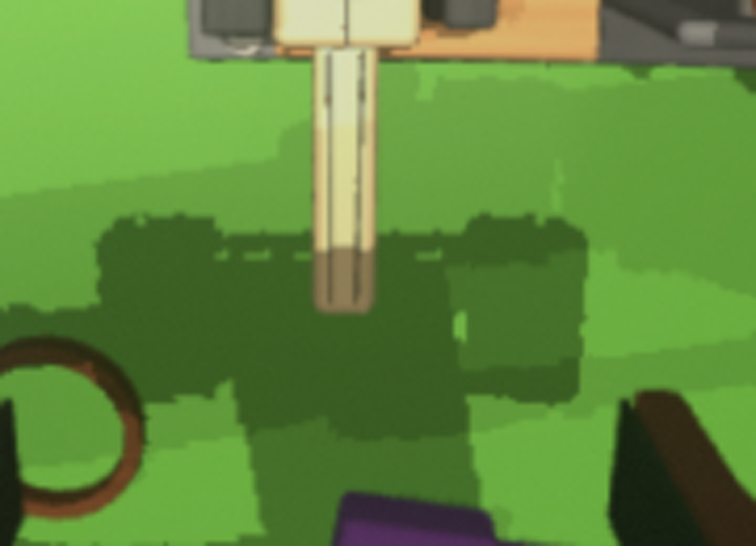

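View pics/s14.png

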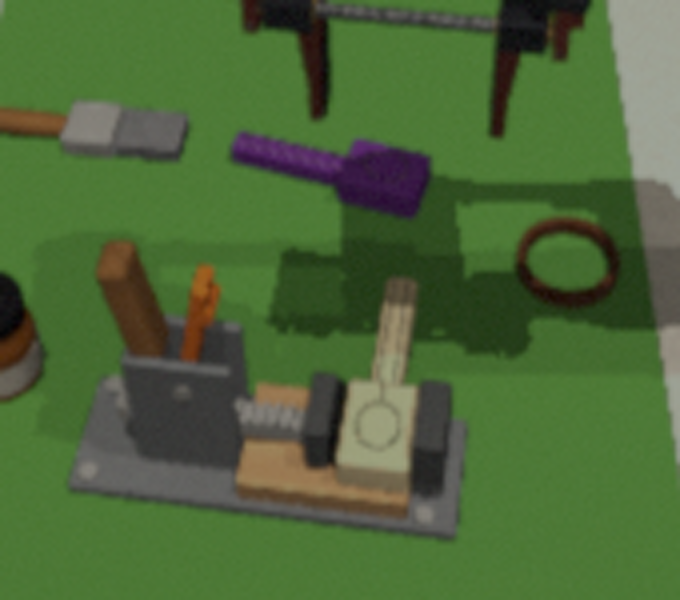

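View pics/w14.png

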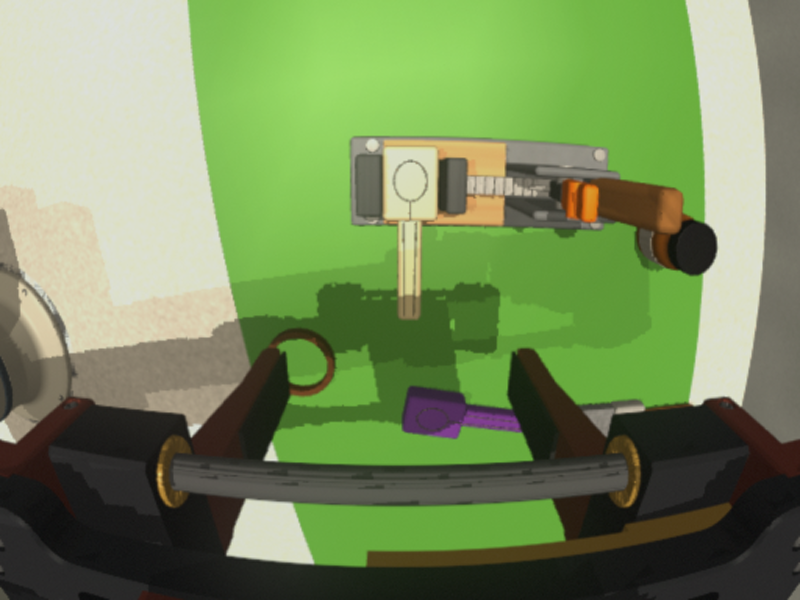

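```bash
python3 -c "
from plant import *
print(close_job())"
```

```text
the job is handed in; nothing more can be done
None
```

The spoon blank is clamped in the vice and I handed the job in at about 22.5 s of the 64 s allowed.

- **Placing:** I took the pale blank by its handle, not the purple or pink look-alikes. I laid it flat on the bed between the jaws with the handle out to the robot's right, and let go.
- **Clamping:** I pushed the trigger four times with one open finger, with the other finger clear of the grip. The first three pushes ran to the hard stop, at a tool position of x ≈ 0.6936 m. On the fourth the push climbed steeply well short of that, at x ≈ 0.681 m. I stopped at about 17 N along the vice, then let the trigger go and moved the arm away.
- **Last checks:** The side and wrist pictures show the block square between the jaws, with no visible gap on either side, and the trigger back at rest. The jar, the bangle and the brush look untouched, and the gripper is clear with its wrist force within noise.
- **Disagreement:** The finger also felt 5 to 6 N upward during the later pushes, and up to 9 N on the first. I put this down to friction as the roll moves on its arc. The 17 N counts only the part of the push along the vice.

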